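Send two film canisters down the darkroom dispatch chute

TASK

The two canisters of exposed film on the chute's loading shelf are for the darkroom, the orange-capped one first because it is the rush job: tip each of them over into the V-trough so that it lies along the fold and slides down, and nudge them if they hang up, until the orange one rests against the rubber-faced hatch door and the blue-capped one is close up behind it, end to end. Ease them down: do not press hard against the door. Then signal the darkroom: pull the red knob straight out to its on click, leave it out for a second, push it fully back in, and leave everything else on the bench where it is.

Things in the scene. Friction and masses are not known exactly. Their poses are not given: they have to be found in the camera images.
- chute: Fixed dispatch chute: loading shelf, sloping V-trough and hatch box on one stand. Origin on the bench under its middle; local y runs level along the trough from the loading shelf (-y end, high) to the hatch box (+y end, low), local x across it, z up.
- shelf_edge (a point): Middle of the loading shelf's edge at the trough's upper mouth (axes as the chute's). Shelf: flat, rubber-topped, top at 130 mm, running from this edge 130 mm towards local -y, and from local x -110 to 110 mm. A canister lying in the trough here has its lowest line about 12 mm below the shelf; the flanges' rims stand 26 mm above it.
- trough: Aluminium V-trough: two flanges 70 mm wide, square to each other, open at the top. Origin at the fold's low end, on the door's face; local y runs UP the fold (15 degrees, 300 mm to the shelf), z square to the fold between the flanges, x across. A canister in the fold has its axis at x 0, z 35 mm. Friction 0.2 to 0.3: a tipped canister coasts down this slope, some home, some hang up.
- hatch_door: Rubber-faced shut door that closes the trough's low end, 96 mm wide, 74 mm high, square to the fold: the stop. Origin and axes as the trough's. A canister against it has its middle at local y 55 mm, the next one close behind at 165 mm. Must not be pressed with more than 60 N.
- hatch_box_top (a point): Centre of the top of the black hatch box beyond the door: 140 mm along the chute's x, 110 mm along its y, 140 mm high; a small green jewel lamp 25 mm high stands on its far half. The signal knob is on its local -x face.
- orange_can_mid (a point): Middle of the orange-capped canister (rush job): black cylinder 50 mm in diameter, 110 mm long, about 0.2 to 0.4 kg, rigid, flat ends; local z runs along its axis to the cap, half-way (55 mm) from either end. Starts standing, cap up, on one side of the loading shelf.
- blue_can_mid (a point): Middle of the blue-capped canister, otherwise the same as the orange one; starts standing on the other side of the loading shelf. On the rubber it slides when pushed low and topples when pushed near its top.
- signal_knob (a joint): Push-pull signal switch in m: 0 fully in (off), 0.012 fully out (on). Pulls straight out along the chute's -x; a ball click half-way (about 3 N) keeps it in or out.
- knob_grip (a point): Centre of the red knob's head: head 32 mm in diameter and 24 mm long along its axis (the chute's local x), its back 20 mm clear of the panel when in; 25 mm below the top of the hatch box; moves with the knob.
- grey_can_mid (a point): Middle of a third canister, white-capped, same size, standing on the bench: unexposed film, not for the chute; leave alone.
- loupe: Black magnifying loupe, 52 mm in diameter, 55 mm high, standing on the bench; leave alone.
- tape_roll: Yellow roll of tape, 96 mm in diameter, 25 mm high, lying flat; leave alone.
- film_tin: Flat round film tin, 133 mm in diameter, 28 mm high; leave alone.
- paint_jar: Paint jar with a red lid, 66 mm in diameter, 75 mm high; leave alone.
- paint_jar2: Paint jar with a green lid, 66 mm in diameter, 75 mm high; leave alone.
- brush: Paint brush 180 mm long lying on the bench; leave alone.

How it is judged (in metres and radians):
On the way, in this order (a step that is already met when the one before it is completed fails the run):
1. the orange canister lies along the fold of the trough while the blue one is still on the shelf (y of orange_can_mid in the frame of trough below 0.27 m and angle between the z axis of orange_can_mid and the y axis of trough, either way round below 0.12 rad and z of orange_can_mid in the frame of trough below 0.042 m and y of blue_can_mid in the frame of trough above 0.28 m), for 0.2 s.
2. both canisters lie in line in the fold, orange against the door, blue against orange (y of orange_can_mid in the frame of trough between 0.05 and 0.059 m and x of orange_can_mid in the frame of trough between -0.005 and 0.005 m and z of orange_can_mid in the frame of trough between 0.03 and 0.0404 m and angle between the z axis of each of orange_can_mid, blue_can_mid and the y axis of trough, either way round below 0.08 rad and y of blue_can_mid in the frame of trough between 0.16 and 0.17 m and x of blue_can_mid in the frame of trough between -0.005 and 0.005 m and z of blue_can_mid in the frame of trough between 0.03 and 0.0404 m), for 0.2 s.
3. with both in line, the signal knob is out on its click (all of step 2 and value of joint signal_knob above 0.01 m), for 0.5 s.
At the end, for the whole second after the job is handed in: Both canisters lie at rest in the fold (axis within 0.08 rad of it, within 5 mm sideways and 5 mm in height): the orange one's end within 4 mm of the door, the blue one's middle within 5 mm of where it is when both are close up; the knob is back in to within 2 mm; everything is let go (all of step 2 and value of joint signal_knob below 0.002 m and linear speed of each of orange_can, blue_can below 0.02 m/s); the robot touches nothing.
It fails at once if the hatch door was pressed with more than 60 N (contact force between hatch_door and anything else above 60 N).
It fails at once if a bystander was moved more than 30 mm (distance of any of grey_can_mid, loupe, tape_roll, film_tin, paint_jar, paint_jar2, brush from where it was at the start of the episode above 0.03 m).
It also fails if it takes over 72 s, if anything falls off the work surface, if the arm or the gripper's body presses on something with over 40 N, if the wrist force passes 120 N, or if a joint passes its speed limit or range.

ROBOT

A 7-joint arm with a two-finger parallel gripper is mounted at the origin on the work surface. World frame = base frame: x ahead of the robot, y to its left, z up, the work surface at z = 0. Lengths are in mm, angles in rad, forces in N, time in s.
With the tool pointing down it reaches from about 425 to 875 mm from the base axis. Payload 4.7 kg.
Tool frame: the origin (TCP) lies on the centre line of the jaws, within the pads' length; the fingertips stand 8 mm ahead of it and the grasp point (between the pads) lies 11 mm behind it; z points along the fingers, x is the direction in which the jaws open and shut, and the axes are right-handed (so a half turn about z gives the same grasp; the last joint's range is limited). The gripper opens to 85 mm and grips with 20 to 120 N. Pads are 22 mm wide; open, the fingers measure 114 mm over their backs; the gripper's body (76 mm by 85 mm) begins 54 mm behind the grasp point. The pads swing forward as they close: fully open they stand 13 mm farther back than shut.
Start: joints at [1.324, 0.321, -0.07, 1.45, 0.023, 1.371, -0.057], TCP at [167.584, -628.044, 239.349] pointing down, gripper open.
Joint ranges: [-2.86, 2.86], [-0.3, 2.09], [-1.38, 1.24], [0.06, 2.45], [-1.56, 4.7], [0.09, 2.05], [-2.69, 2.69]. Speed limits (rad/s): [2.57, 2.57, 3.14, 3.14, 3.14, 3.14, 3.14].

INTERFACE

Orientations are given as a unit quaternion [x, y, z, w].
In Python, from bench import monitor, cams, r gives the robot as it stands.
- The arm moves only by the tool play_rows, never from a script. Its argument "series" is text: rows parted by semicolons, each of 7 numbers parted by spaces: the finger opening in m, from 0 to 0.0854, then the shift along the tool's x, y, z in m, then the turn, a rotation vector about the tool's x, y, z in degrees. In form: claw x y z wx wy wz; .... A call has 1 to 8 rows; each row shifts and turns the commanded pose from where the row before left it, along the tool's axes as they then stand; what a row does not reach is not made up. A row lasts 1/8 s, in which the tool goes at most 62.5 mm and 10.7 degrees, less where a joint would pass 70% of its speed; a pose out of reach is approached as far as the arm can. A call with a gripper value outside its range is refused whole. The fingers move at their own pace and stop on an object; the grip force is fixed at half the most. Time passes only in rows, so rows that do not move let the fingers close. It gives the time, the measured TCP pose, the force and the opening at its end, in the units of the state.
- monitor.get_state(): the state, without advancing time (a new reading comes with each control period).
- cams.get_image(name): name is "scene" or "top" or "wrist"; returns a dict with "img" (384x512x3 uint8, red, green, blue), "K" (3x3 intrinsics, pixels), "origin" and "rotation" of the camera in the world; the wrist camera has in their place "mount" (4x4, takes a point from camera to tool coordinates, whose origin is the TCP and whose axes are the tool frame's). Camera axes: x right, y down, z forward; pixel columns grow to the right and rows downward; lengths in mm; the calibration is good to about 2 mm. A picture is of the moment at which its call begins: read the wrist's pose just before it. There is no depth.
- r.hand_in(): hands the job in, once; it reports no verdict.
The state is a dict: "time_s": time; "joint_pos": joint angles; "joint_vel": joint speeds; "tau": joint torques, N m; "eef_pos": TCP position; "tool_rot": TCP orientation; "force": force on the tool from outside, world axes, zero at the start; "wrist_torque": the same for the moment, N m; "grip_width": finger opening in mm.
Only numpy, scipy, OpenCV 4.12 (cv2) and the standard library are available. Lean on these libraries where they do the work, as an engineer would, in place of code of your own. Each camera call takes 0.05 s, during which the arm holds its last target.

## Working session

There is one attempt and no reset: what is moved stays moved. The work goes in short steps, Python scripts to look and compute and a tool call to move; the robot and the scene stay as the last step left them, time stands still between calls to the robot, and variables do not carry over. Pictures are saved under pics/ and viewed, and the job is handed in when it is done.

Besides the shell and the picture viewer there is one more tool, called as name(argument=value, ...) on one line, values as JSON. play_rows: Moves the arm, as the interface text tells. Its arguments: {"type":"object","properties":{"series":{"type":"string"}},"required":["series"]}

```bash
ls; mkdir -p pics; python3 - <<'E'
from bench import monitor, cams, r
import cv2
s=monitor.get_state(); print(s)
for n in ["scene","top","wrist"]:
    d=cams.get_image(n); cv2.imwrite(f"pics/{n}0.png",cv2.resize(d["img"][:,:,::-1],None,fx=1.5,fy=1.5))
    print(n,{k:v for k,v in d.items() if k!="img"})
E
```

```text
pics
{'time_s': 0.0, 'joint_pos': array([ 1.32411873,  0.32181338, -0.07004923,  1.45172276,  0.02259124,
        1.37080097, -0.05691377]), 'joint_vel': array([ 1.65121453e-04, -1.52064641e-03,  2.87041312e-04, -8.89625705e-04,
       -2.16458147e-04,  8.63597814e-05, -6.88071243e-04]), 'tau': array([ 1.53792412e-04, -4.93579173e+01, -3.82156866e-01, -3.14330041e+01,
        1.30008810e-02,  1.15783507e-02,  3.15287969e-05]), 'eef_pos': array([ 167.38424813, -627.51392535,  238.2054857 ]), 'tool_rot': array([ 7.93036487e-01, -6.09173351e-01, -8.07078288e-04, -5.54354247e-04]), 'force': array([0.74280886, 0.40062757, 0.05530619]), 'wrist_torque': array([0.00404987, 0.02673036, 0.02473811]), 'grip_width': 85.60748524345854}
scene {'K': array([[358.4212738 ,   0.        , 254.36727165],
       [  0.        , 358.4212738 , 185.34091588],
       [  0.        ,   0.        ,   1.        ]]), 'origin': array([913.51979353, 486.10398822, 990.63054869]), 'rotation': array([ 0.34265119,  0.88362138, -0.29677233, -0.11717334])}
top {'K': array([[417.27468985,   0.        , 256.76501741],
       [  0.        , 417.27468985, 197.40995516],
       [  0.        ,   0.        ,   1.        ]]), 'origin': array([ 420.8312886 ,   -7.25829341, 1577.17949516]), 'rotation': array([ 0.70687202, -0.70681975,  0.01678147, -0.021358  ])}
wrist {'K': array([[344.5346061 ,   0.        , 252.91071123],
       [  0.        , 344.5346061 , 197.43474841],
       [  0.        ,   0.        ,   1.        ]]), 'mount': array([[ 9.99999391e-01,  2.01723740e-04, -1.08514353e-03,
        -2.75887980e-01],
       [ 1.11453163e-04,  9.59676126e-01,  2.81108023e-01,
        -7.11415830e+01],
       [ 1.09809250e-03, -2.81107973e-01,  9.59675519e-01,
        -1.34703200e+02],
       [ 0.00000000e+00,  0.00000000e+00,  0.00000000e+00,
         1.00000000e+00]])}
```

View pics/scene0.png

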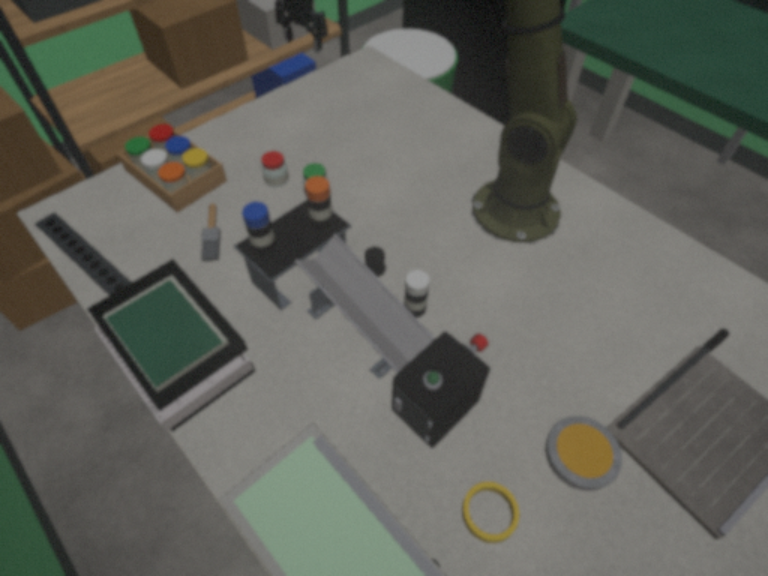

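View pics/top0.png

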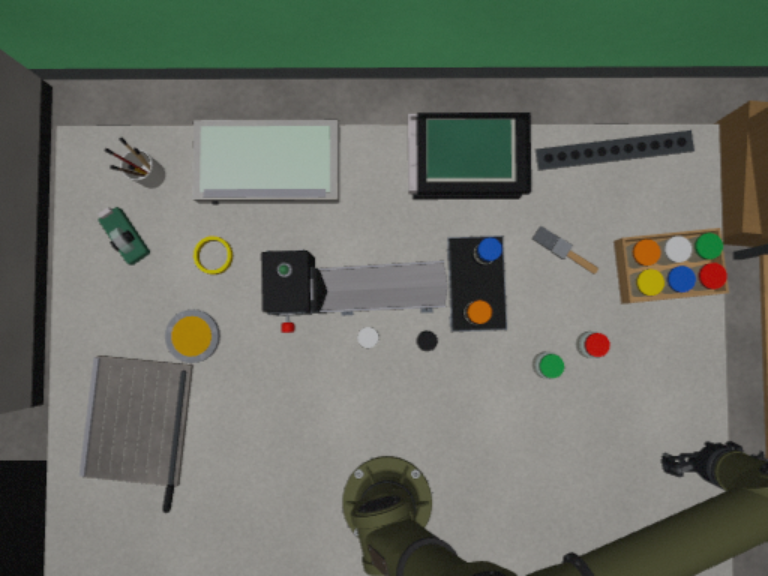

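View pics/wrist0.png

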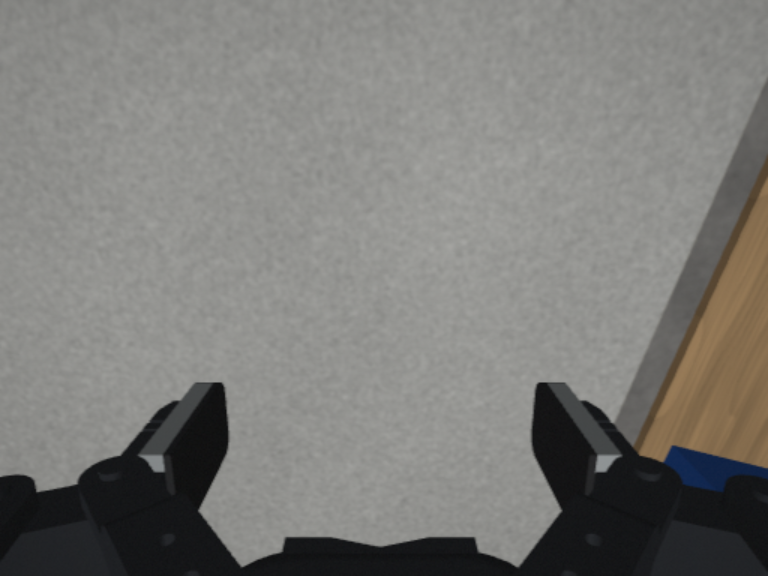

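```bash
cat > h.py <<'E'
import numpy as np, cv2
from scipy.spatial.transform import Rotation as R
def ray(d,uv):
    p=np.linalg.inv(d["K"])@np.array([uv[0],uv[1],1.0]); return d["origin"],R.from_quat(d["rotation"]).as_matrix()@p
def atz(d,uv,z):
    o,v=ray(d,uv); return o+v*(z-o[2])/v[2]
def proj(d,P):
    q=R.from_quat(d["rotation"]).as_matrix().T@(np.asarray(P,float)-d["origin"]); q=d["K"]@q; return q[:2]/q[2]
E
python3 - <<'E'
from bench import monitor, cams, r
import cv2,numpy as np,pickle
from h import *
for n,(c0,c1,r0,r1) in {"top":(165,345,145,245),"scene":(150,350,100,310)}.items():
    d=cams.get_image(n); pickle.dump(d,open(n+".pkl","wb"))
    c=d["img"][r0:r1,c0:c1,::-1]; f=4 if n=="top" else 2.8
    cv2.imwrite(f"pics/{n}1.png",cv2.resize(c,None,fx=f,fy=f,interpolation=cv2.INTER_CUBIC))
d=pickle.load(open("top.pkl","rb"))
img=d["img"]; hsv=cv2.cvtColor(img,cv2.COLOR_RGB2HSV)
def blob(lo,hi,box):
    m=cv2.inRange(hsv,lo,hi); k=np.zeros_like(m); c0,c1,r0,r1=box; k[r0:r1,c0:c1]=m[r0:r1,c0:c1]
    n,l,s,c=cv2.connectedComponentsWithStats(k); i=1+np.argmax(s[1:,4]); return c[i],s[i]
for nm,lo,hi,box,z in [("orange",(5,120,80),(20,255,255),(300,340,190,230),240),("blue",(100,120,60),(130,255,255),(300,340,150,180),240),("knob",(0,120,80),(8,255,255),(180,200,205,230),115)]:
    c,s=blob(lo,hi,box); print(nm,c,s,atz(d,c,z))
E
```

```text
orange [319.48076923 207.63942308] [311 200  17  16 208] [ 460.21278695 -199.41562399  240.        ]
blue [326.17808219 165.71689498] [318 158  17  17 219] [ 595.18163091 -222.01313732  240.        ]
knob [191.32075472 217.94339623] [188 215   8   7  53] [427.76291127 231.49248184 115.        ]
```

View pics/top1.png

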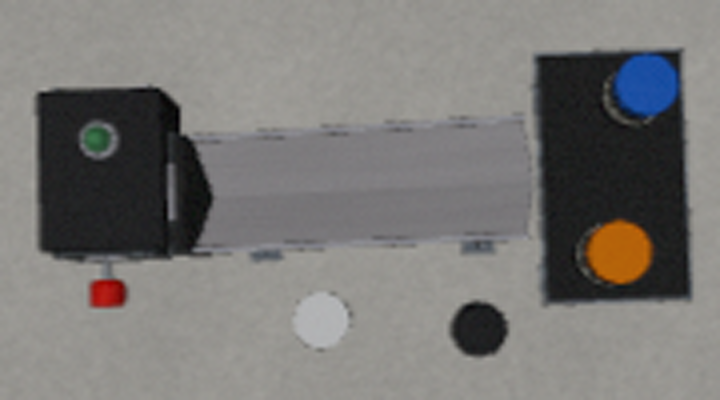

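View pics/scene1.png

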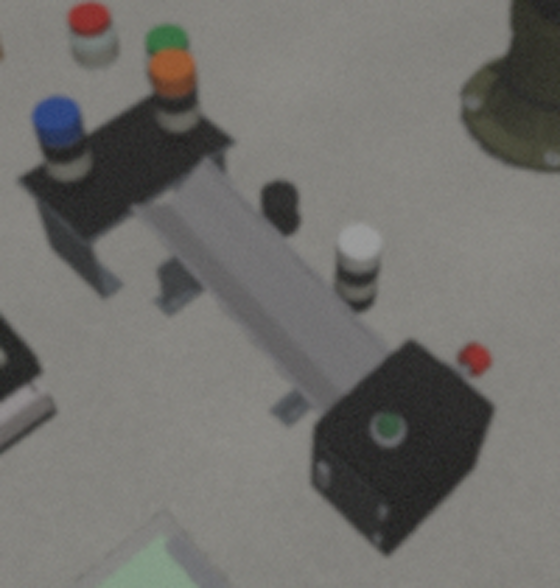

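```bash
cat >> h.py <<'E'
# chute frame guesses
E
python3 - <<'E'
import pickle
from h import *
t=pickle.load(open("top.pkl","rb")); s=pickle.load(open("scene.pkl","rb"))
T=lambda x,y:((x+.5)/4-.5+165,(y+.5)/4-.5+145)
S=lambda x,y:((x+.5)/2.8-.5+150,(y+.5)/2.8-.5+100)
for nm,p in dict(A=(537,55),B=(682,50),C=(691,298),D=(546,302)).items(): print("shelf",nm,atz(t,T(*p),130).round(1))
for nm,p in dict(bA=(37,92),bB=(158,88),bC=(168,252),bD=(42,254)).items(): print("box",nm,atz(t,T(*p),140).round(1))
for nm,p in dict(l=(22,182),far=(150,97),r=(232,142),near=(92,242)).items(): print("shelf scene",nm,atz(s,S(*p),130).round(1))
for nm,p in dict(l=(314,435),far=(411,342),r=(493,408),near=(388,510)).items(): print("box scene",nm,atz(s,S(*p),140).round(1))
print("rims top:", [atz(t,T(*p),z).round(1) for p,z in [((197,136),85),((522,118),156),((197,248),85),((528,238),156)]])
print("fold", [atz(t,T(*p),z).round(1) for p,z in [((212,195),45),((528,181),107)]])
print("knob scene", atz(s,S(476,359),115))
E
```

```text
shelf A [ 635.3 -144.8  130. ]
shelf B [ 639.6 -271.1  130. ]
shelf C [ 423.7 -276.8  130. ]
shelf D [ 420.2 -151.4  130. ]
box bA [601.9 289.5 140. ]
box bB [605.3 184.5 140. ]
box bC [463.2 174.9 140. ]
box bD [461.5 283.6 140. ]
shelf scene l [ 640.3 -259.4  130. ]
shelf scene far [ 451.6 -269.8  130. ]
shelf scene r [ 426.1 -147.1  130. ]
shelf scene near [ 631.7 -137.1  130. ]
box scene l [614.2 192.4 140. ]
box scene far [474.5 183.6 140. ]
box scene r [470.1 286.  140. ]
box scene near [615.5 289.3 140. ]
rims top: [array([569. , 156.5,  85. ]), array([ 577.3, -129.2,  156. ]), array([468.4, 155.9,  85. ]), array([ 474.7, -133.8,  156. ])]
fold [array([518.5, 146.8,  45. ]), array([ 526.8, -138.4,  107. ])]
knob scene [427.77416755 232.53086031 115.        ]
```

play_rows(series="0.085 0 0 -0.012 0 0 -9.6; 0.085 0 0 -0.012 0 0 -9.6; 0.085 0 0 -0.012 0 0 -9.6; 0.085 0 0 -0.012 0 0 -9.6; 0.085 0 0 -0.012 0 0 -9.6; 0.085 0 0 -0.012 0 0 -9.6; 0.085 0 0 -0.012 0 0 -9.6; 0.085 0 0 -0.012 0 0 -9.6")

```text
time_s: 1.25
eef_pos: [167.5, -628.0, 335.6]
tool_rot: [1.0, 0.018, -0.0, -0.0]
force: [0.6, -0.4, 0.2]
grip_width: 85.2
```

play_rows(series="0.085 0.036 -0.049 0 0 0 0; 0.085 0.036 -0.049 0 0 0 0; 0.085 0.036 -0.049 0 0 0 0; 0.085 0.036 -0.049 0 0 0 0; 0.085 0.036 -0.049 0 0 0 0; 0.085 0.036 -0.049 0 0 0 0; 0.085 0.036 -0.049 0 0 0 0; 0.085 0.0197 -0.0247 0 0 0 0")

```text
time_s: 2.25
eef_pos: [429.8, -248.4, 335.7]
tool_rot: [1.0, 0.018, 0.0, 0.0]
force: [0.3, -1.4, -0.2]
grip_width: 85.0
```

```bash
cat >> h.py <<'E'
def wcam(cams,monitor):
    s=monitor.get_state(); d=dict(cams.get_image("wrist"))
    Rt=R.from_quat(s["tool_rot"]).as_matrix(); M=d["mount"]
    d["origin"]=s["eef_pos"]+Rt@M[:3,3]; d["rotation"]=R.from_matrix(Rt@M[:3,:3]).as_quat(); return s,d
E
python3 - <<'E'
from bench import monitor, cams
from h import *
import pickle
s,d=wcam(cams,monitor); pickle.dump(d,open("w1.pkl","wb"))
print(s["eef_pos"],s["joint_pos"].round(3),d["origin"])
cv2.imwrite("pics/w1.png",cv2.resize(d["img"][:,:,::-1],None,fx=1.5,fy=1.5))
for P in [(460,-200.5,240),(594.8,-223,240),(527.5,-148,130),(518,144,31)]: print(proj(d,P)*1.5)
E
```

```text
[ 429.83459702 -248.43062573  335.73910126] [ 1.071 -0.02  -0.586  1.645 -0.011  1.512  0.522] [ 426.80400237 -176.76104936  470.40760245]
[452.26502082 203.80061621]
[743.28566201 264.05313971]
[543.29889106 102.62457751]
[ 538.02160685 -368.44718813]
```

View pics/w1.png

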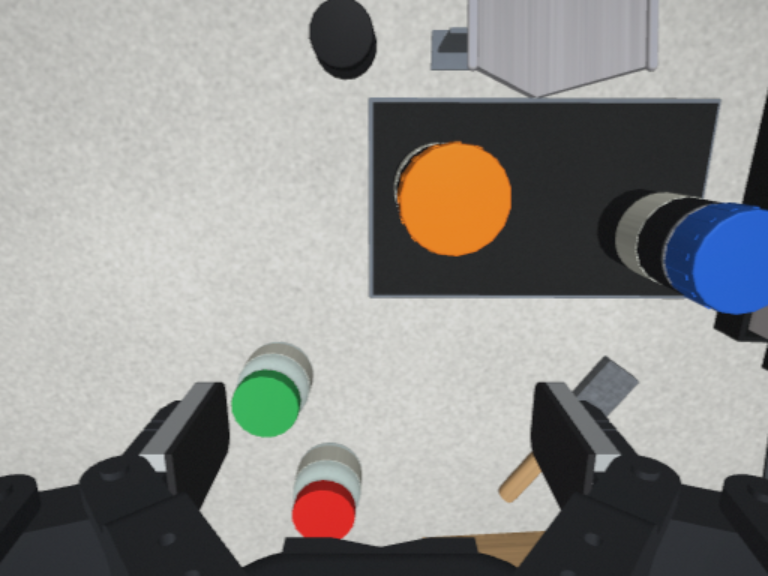

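```bash
python3 - <<'E'
import pickle
from h import *
d=pickle.load(open("w1.pkl","rb"))
W=lambda x,y,z:atz(d,((x+.5)/1.5-.5,(y+.5)/1.5-.5),z).round(1)
print("orange",W(456,199,240),"blue",W(737,258,240))
print("shelf",W(370,99,130),W(719,100,130),W(370,296,130))
print("fold",W(537,97,107),"rims",W(469,67,143),W(657,67,143),W(471,0,153),W(655,0,153))
E
```

```text
orange [ 461.4 -198.2  240. ] blue [ 591.1 -220.2  240. ]
shelf [ 420.1 -149.5  130. ] [ 635.7 -142.5  130. ] [ 423.9 -276.2  130. ]
fold [ 529.5 -142.6  107. ] rims [ 477.7 -131.   143. ] [ 587.5 -127.1  143. ] [474.4 -98.6 153. ] [575.2 -95.  153. ]
```

play_rows(series="0.085 0.0328 -0.0483 0 0 0 0; 0.085 0 0 0.043 0 0 0; 0.085 0 0 0.043 0 0 0; 0.085 0 0 0.043 0 0 0; 0.03 0 0 0 0 0 0; 0.03 0 0 0 0 0 0; 0.03 0 0 0 0 0 0; 0.03 0 0 0 0 0 0")

```text
time_s: 3.3
eef_pos: [460.6, -203.5, 208.4]
tool_rot: [1.0, 0.015, 0.002, 0.001]
force: [0.4, 0.3, 5.0]
grip_width: 48.7
```

```bash
cat > snap.py <<'E'
import sys
from bench import monitor, cams
from h import *
import pickle
n,which=sys.argv[1],sys.argv[2]
if which=="wrist": s,d=wcam(cams,monitor)
else: s=monitor.get_state(); d=dict(cams.get_image(which))
pickle.dump(d,open(n+".pkl","wb"))
print(s["time_s"],s["eef_pos"].round(1),s["tool_rot"].round(3),s["joint_pos"].round(2),s["force"].round(1),s["grip_width"].round(1))
img=d["img"][:,:,::-1]
if len(sys.argv)>3:
    c0,c1,r0,r1=map(int,sys.argv[3:7]); img=img[r0:r1,c0:c1]
f=min(800/img.shape[1],600/img.shape[0]); print("scale",f)
cv2.imwrite(f"pics/{n}.png",cv2.resize(img,None,fx=f,fy=f,interpolation=cv2.INTER_CUBIC))
E
python3 snap.py w2 wrist
```

```text
Traceback (most recent call last):
  File "snap.py", line 9, in <module>
    print(s["time_s"],s["eef_pos"].round(1),s["tool_rot"].round(3),s["joint_pos"].round(2),s["force"].round(1),s["grip_width"].round(1))
                                                                                                               ^^^^^^^^^^^^^^^^^^^^^
AttributeError: 'float' object has no attribute 'round'
```

play_rows(series="0.03 0 0 -0.015 0 0 0; 0.03 0 0 -0.035 0 0 0; 0.03 0 0 -0.040 0 0 0; 0.03 0.0115 -0.0438 0 0 0 0; 0.03 0.0115 -0.0438 0 0 0 0; 0.03 0.0115 -0.0438 0 0 0 0; 0.03 0.0115 -0.0438 0 0 0 0; 0.03 0.0115 -0.0438 0 0 0 0")

```text
time_s: 4.35
eef_pos: [509.7, 18.9, 296.5]
tool_rot: [1.0, 0.015, -0.0, 0.0]
force: [1.5, -0.7, -3.8]
grip_width: 48.8
```

```bash
sed -i 's/s\["grip_width"\].round(1)/round(s["grip_width"],1)/' snap.py; python3 snap.py w2 wrist
```

```text
4.35 [509.7  18.9 296.5] [ 1.     0.015 -0.     0.   ] [ 0.78  0.04 -0.88  1.68  0.03  1.44 -0.08] [ 1.5 -0.7 -3.8] 48.8
scale 1.5625
```

View pics/w2.png

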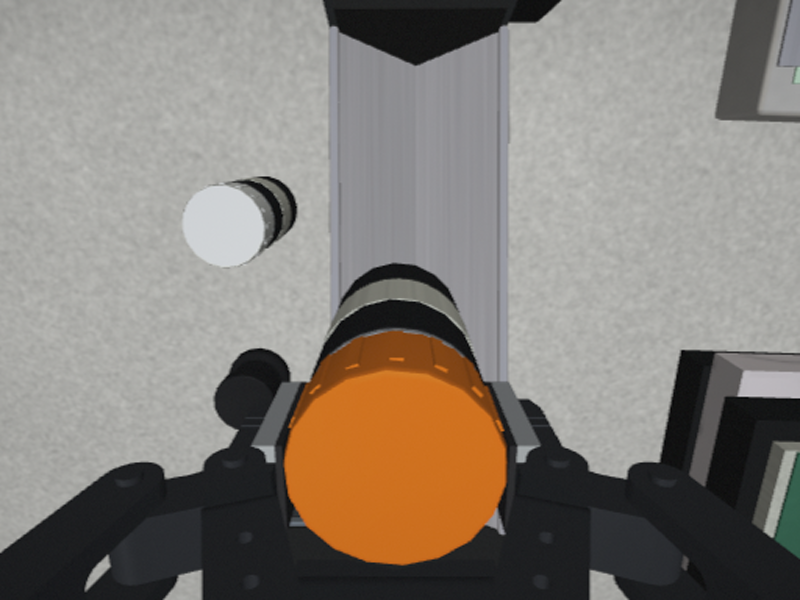

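```bash
python3 - <<'E'
import pickle
from h import *
d=pickle.load(open("w2.pkl","rb"))
f=1.5625
W=lambda x,y,z:atz(d,((x+.5)/f-.5,(y+.5)/f-.5),z).round(1)
print("apex",W(416,65,30),W(416,65,25),W(416,65,35)); print("fold at y=260px",W(416,230,52))
print("rims",W(334,100,98),W(504,100,98))
print("rims",W(331,30,86),W(506,30,86))
E
```

```text
apex [519.3 147.7  30. ] [519.4 148.4  25. ] [519.1 147.   35. ]
fold at y=260px [522.9  37.9  52. ]
rims [470.5 118.   98. ] [568.9 120.9  98. ]
rims [467.5 156.9  86. ] [569. 160.  86.]
```

play_rows(series="0.03 0.0137 -0.0452 0 0 0 0; 0.03 0 0 0.04 0 0 0; 0.03 0 0 0 9 0 0; 0.03 0 0 0 9 0 0; 0.03 0 0 0 9 0 0; 0.03 0 0 0 9 0 0; 0.03 0 0 0 9 0 0; 0.03 0 0 0 0 0 0")

```text
time_s: 5.4
eef_pos: [522.0, 59.1, 253.8]
tool_rot: [0.924, 0.011, -0.007, -0.382]
force: [0.6, -0.5, -3.7]
grip_width: 48.8
```

```bash
python3 snap.py w3 wrist; python3 snap.py s3 scene 150 350 60 310
```

```text
5.4 [522.   59.1 253.8] [ 0.924  0.011 -0.007 -0.382] [ 1.03  0.3  -0.86  1.76 -0.55  1.4   0.36] [ 0.6 -0.5 -3.7] 48.8
scale 1.5625
5.45 [522.2  61.6 255.3] [ 0.924  0.013 -0.006 -0.382] [ 1.03  0.3  -0.86  1.76 -0.55  1.4   0.36] [ 0.7  1.5 -3.9] 48.8
scale 2.4
```

View pics/s3.png

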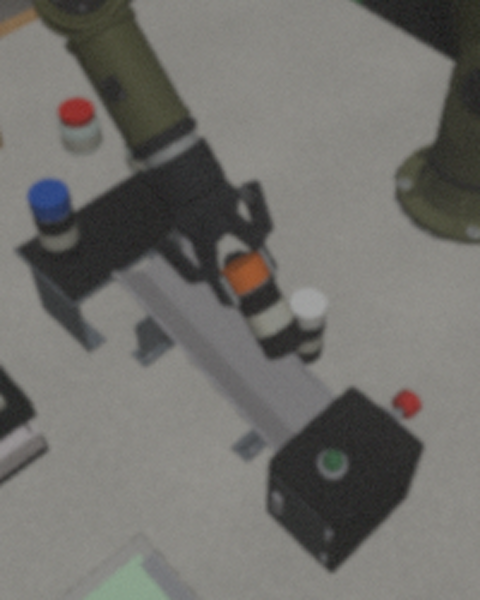

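View pics/w3.png

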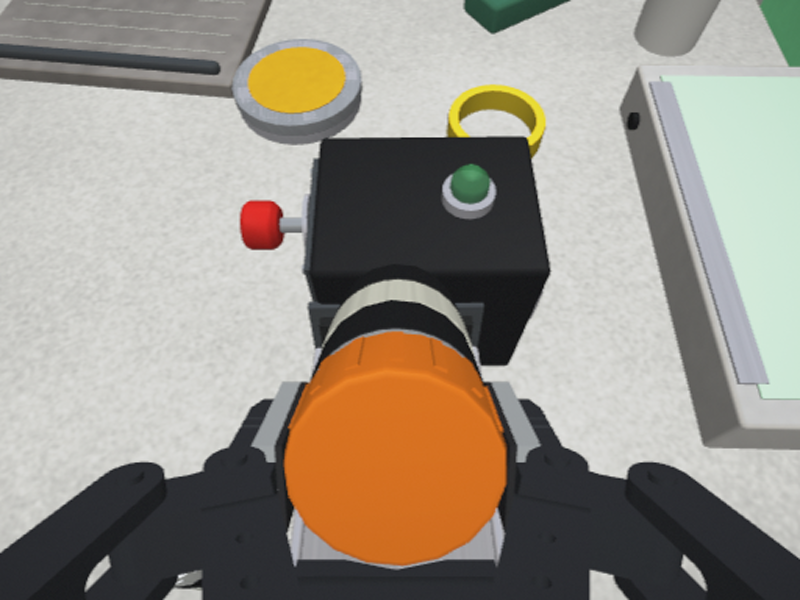

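play_rows(series="0.03 0 0.0255 0.0265 0 0 0; 0.03 0 0.0255 0.0265 0 0 0; 0.03 0 0.0205 0.0225 0 0 0; 0.03 0 0.006 0.006 0 0 0; 0.03 0 0 0 0 0 0")

```text
time_s: 6.12
eef_pos: [522.8, 67.0, 145.0]
tool_rot: [0.924, 0.015, -0.005, -0.382]
force: [-1.0, 0.0, -3.2]
grip_width: 48.9
```

```bash
python3 snap.py s4 scene 200 350 150 290; python3 snap.py w4 wrist
```

```text
6.125 [522.8  67.  145. ] [ 0.924  0.015 -0.005 -0.382] [ 0.98  0.44 -0.82  1.86 -0.48  1.2   0.44] [-1.   0.  -3.2] 48.9
scale 4.285714285714286
6.175 [523.1  66.7 145.4] [ 0.924  0.015 -0.005 -0.382] [ 0.98  0.44 -0.82  1.86 -0.48  1.2   0.44] [-0.6  1.5 -4.6] 48.8
scale 1.5625
```

View pics/s4.png

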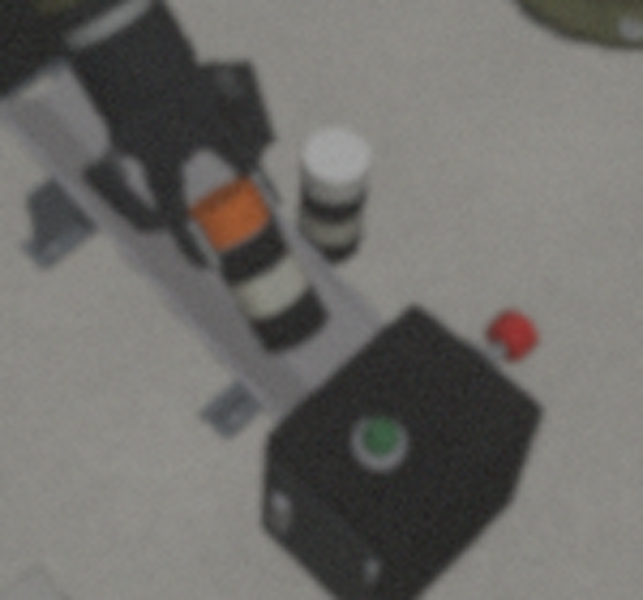

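play_rows(series="0.03 -0.001 0.006 0.005 0 0 0; 0.03 0 0.004 0.003 0 0 0; 0.03 0 0.002 0.0015 0 0 0; 0.03 0 0 0 0 0 0")

```text
time_s: 6.72
eef_pos: [521.3, 64.3, 128.5]
tool_rot: [0.924, 0.014, -0.006, -0.383]
force: [-0.3, -0.1, -4.2]
grip_width: 48.8
```

play_rows(series="0.03 0 0.0015 0.0015 0 0 0; 0.03 0 0.001 0.001 0 0 0; 0.03 0 0 0 0 0 0")

```text
time_s: 7.1
eef_pos: [521.3, 64.3, 125.0]
tool_rot: [0.924, 0.014, -0.006, -0.383]
force: [-0.1, 0.5, -4.4]
grip_width: 48.9
```

Still free but only a few mm up; release here.

play_rows(series="0.085 0 0 0 0 0 0; 0.085 0 0 0 0 0 0; 0.085 0 0 0 0 0 0; 0.085 0 0 0 0 0 0; 0.085 0 0 0 0 0 0")

```text
time_s: 7.72
eef_pos: [521.4, 64.3, 125.2]
tool_rot: [0.924, 0.014, -0.006, -0.383]
force: [0.1, 0.7, -0.5]
grip_width: 84.5
```

```bash
python3 snap.py s5 scene 200 350 150 290; python3 snap.py w5 wrist
```

```text
7.725 [521.4  64.3 125.2] [ 0.924  0.014 -0.006 -0.383] [ 0.97  0.47 -0.81  1.87 -0.47  1.17  0.45] [ 0.1  0.7 -0.5] 84.5
scale 4.285714285714286
7.775 [521.4  64.3 125.1] [ 0.924  0.014 -0.006 -0.383] [ 0.97  0.47 -0.81  1.87 -0.47  1.17  0.45] [ 0.5 -0.3 -0.2] 84.8
scale 1.5625
```

View pics/s5.png

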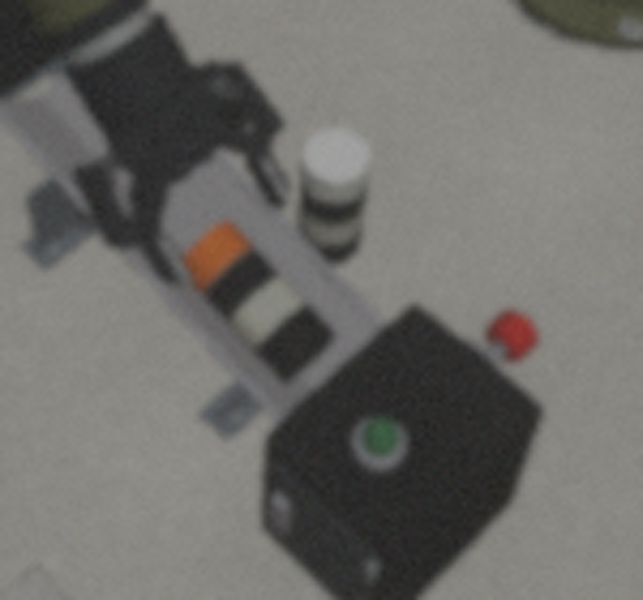

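View pics/w5.png

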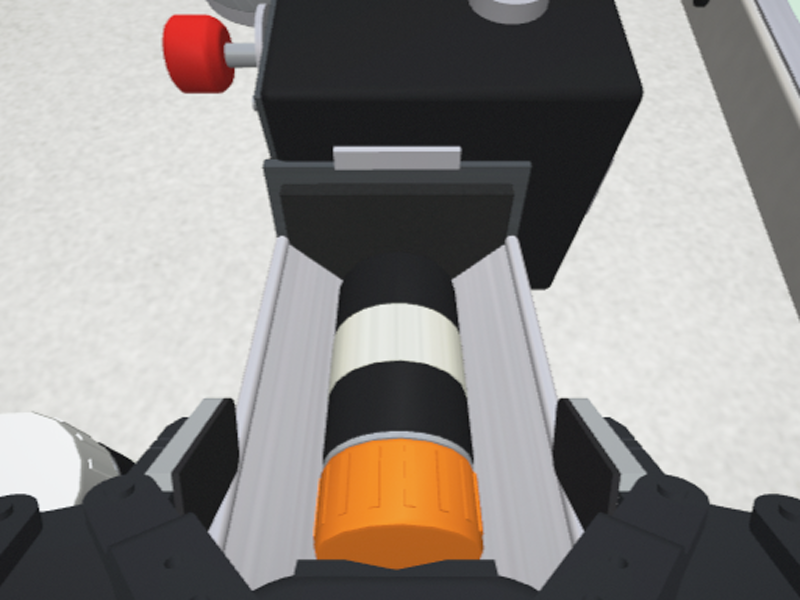

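play_rows(series="0.085 0 -0.0354 -0.0354 0 0 0; 0.085 0 -0.0354 -0.0354 0 0 0; 0.085 0 -0.0354 -0.0354 0 0 0; 0.085 0 0 -0.02 -9 0 0; 0.085 0 0 -0.02 -9 0 0; 0.085 0 0 -0.02 -9 0 0; 0.085 0 0 -0.015 -9 0 0; 0.085 0 0 -0.01 -9 0 0")

```text
time_s: 8.82
eef_pos: [522.9, 22.9, 349.2]
tool_rot: [1.0, 0.015, 0.001, 0.003]
force: [-0.3, -0.2, -1.0]
grip_width: 85.0
```

```bash
python3 snap.py w6 wrist
```

```text
8.825 [522.9  22.9 349.2] [1.    0.015 0.001 0.003] [ 0.79  0.07 -0.93  1.56  0.06  1.54 -0.11] [-0.3 -0.2 -1. ] 85.0
scale 1.5625
```

View pics/w6.png

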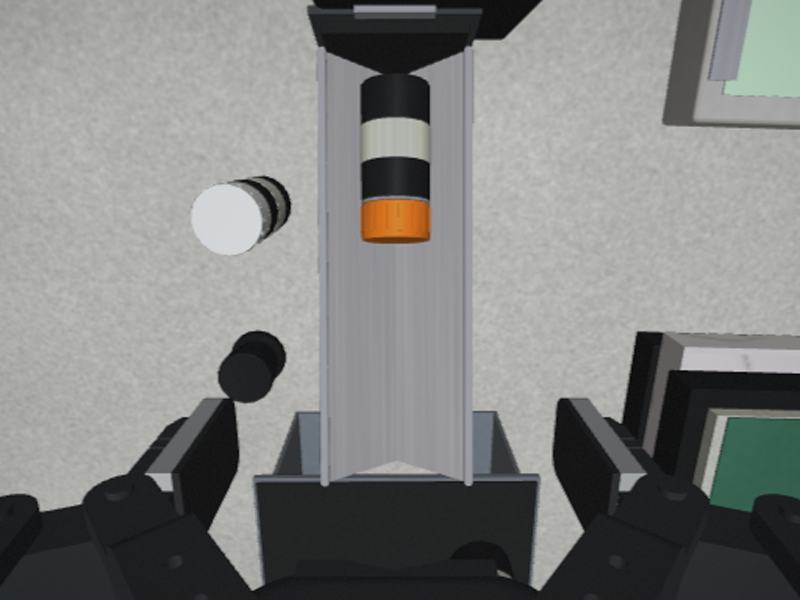

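```bash
cat >> h.py <<'E'
c15,s15=np.cos(np.radians(15)),np.sin(np.radians(15)); yaw=0.0325
O=np.array([519.3,147.0,28.8]); ex=np.array([np.cos(yaw),np.sin(yaw),0]); ey=np.array([-np.sin(yaw),np.cos(yaw),0]); ez=np.array([0,0,1.])
U=-c15*ey+s15*ez; N=s15*ey+c15*ez
def attrough(d,uv,h):
    o,v=ray(d,uv); P=o+v*(h-(o-O)@N)/(v@N); return np.array([(P-O)@ex,(P-O)@U,h]).round(1)
def tw(x,y,z): return (O+x*ex+y*U+z*N).round(1)
E
python3 - <<'E'
import pickle
from h import *
d=pickle.load(open("w6.pkl","rb")); f=1.5625
W=lambda x,y,h:attrough(d,((x+.5)/f-.5,(y+.5)/f-.5),h)
print("cap end",W(396,234,60),W(396,241,50)); print("low end top",W(396,76,60)); print("edges",W(361,180,37),W(431,180,37)); print("apex",W(396,78,0))
E
```

```text
cap end [1.000e-01 1.272e+02 6.000e+01] [1.00e-01 1.31e+02 5.00e+01]
low end top [ 0.5 21.5 60. ]
edges [-24.8  86.   37. ] [25.5 86.2 37. ]
apex [ 0.8 -0.9  0. ]
```

play_rows(series="0.085 0.016 0.05 0 0 0 0; 0.085 0.016 0.05 0 0 0 0; 0.085 0.016 0.05 0 0 0 0; 0.085 0.016 0.05 0 0 0 0; 0.085 0 0 0 0 0 0")

```text
time_s: 9.5
eef_pos: [592.2, -181.3, 344.9]
tool_rot: [1.0, 0.011, -0.002, -0.001]
force: [0.4, -0.5, -1.0]
grip_width: 85.2
```

```bash
python3 snap.py w7 wrist
```

```text
9.5 [ 592.2 -181.3  344.9] [ 1.     0.011 -0.002 -0.001] [ 0.87  0.32 -0.81  1.33  0.23  1.59  0.12] [ 0.4 -0.5 -1. ] 85.2
scale 1.5625
```

View pics/w7.png

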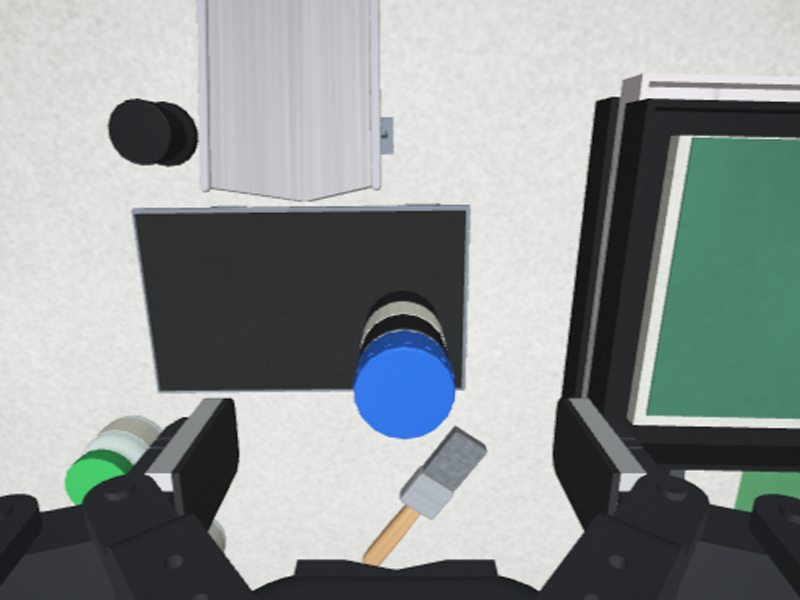

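```bash
python3 - <<'E'
import pickle
from h import *
d=pickle.load(open("w7.pkl","rb")); f=1.5625
W=lambda x,y,z:atz(d,((x+.5)/f-.5,(y+.5)/f-.5),z).round(1)
print(W(405,392,240),W(354,392,240),W(455,392,240),W(133,210,130),W(469,207,130))
from bench import monitor
s=monitor.get_state(); print(s["eef_pos"],R.from_quat(s["tool_rot"]).as_matrix().round(3))
E
```

```text
[ 596.9 -221.2  240. ] [ 572.2 -221.8  240. ] [ 621.2 -220.7  240. ] [ 421.5 -148.8  130. ] [ 637.4 -142.1  130. ]
[ 592.21630585 -177.525905    345.63749831] [[ 1.     0.026 -0.002]
 [ 0.026 -1.     0.004]
 [-0.002 -0.004 -1.   ]]
```

play_rows(series="0.085 0.0024 0.0441 0 0 0 0; 0.085 0 0 0.04 0 0 0; 0.085 0 0 0.045 0 0 0; 0.085 0 0 0.037 0 0 0; 0.085 0 0 0.016 0 0 0; 0.085 0 0 0 0 0 0; 0.03 0 0 0 0 0 0; 0.03 0 0 0 0 0 0")

```text
time_s: 10.55
eef_pos: [597.4, -218.8, 211.4]
tool_rot: [1.0, 0.015, 0.001, 0.001]
force: [0.1, 0.2, 0.4]
grip_width: 51.0
```

play_rows(series="0.03 0 0 0 0 0 0; 0.03 0 0 0 0 0 0")

```text
time_s: 10.8
eef_pos: [597.3, -219.0, 211.5]
tool_rot: [1.0, 0.015, 0.001, 0.001]
force: [-0.3, 0.8, 5.8]
grip_width: 48.5
```

play_rows(series="0.03 0 0 -0.015 0 0 0; 0.03 0 0 -0.035 0 0 0; 0.03 0 0 -0.040 0 0 0; 0.03 -0.0166 -0.0403 0 0 0 0; 0.03 -0.0166 -0.0403 0 0 0 0; 0.03 -0.0166 -0.0403 0 0 0 0; 0.03 -0.0166 -0.0402 0 0 0 0; 0.03 0 0 0 0 0 0")

```text
time_s: 11.8
eef_pos: [524.1, -54.9, 300.5]
tool_rot: [1.0, 0.019, 0.0, 0.0]
force: [0.4, -0.3, -2.4]
grip_width: 49.0
```

play_rows(series="0.03 0 0 0 9 0 0; 0.03 0 0 0 9 0 0; 0.03 0 0 0 9 0 0; 0.03 0 0 0 9 0 0; 0.03 0 0 0 9 0 0; 0.03 0 0 0 0 0 0; 0.03 0 0 0 0 0 0")

```text
time_s: 12.68
eef_pos: [525.5, -59.3, 300.2]
tool_rot: [0.924, 0.015, -0.006, -0.381]
force: [0.4, 0.4, -3.0]
grip_width: 48.9
```

```bash
python3 snap.py w8 wrist; python3 snap.py s8 scene 150 350 60 310
```

```text
12.675 [525.5 -59.3 300.2] [ 0.924  0.015 -0.006 -0.381] [ 1.14  0.38 -0.83  1.57 -0.45  1.59  0.4 ] [ 0.4  0.4 -3. ] 48.9
scale 1.5625
12.725 [525.5 -58.5 300.7] [ 0.924  0.016 -0.005 -0.381] [ 1.14  0.38 -0.83  1.57 -0.45  1.59  0.4 ] [ 0.1  0.  -2.5] 48.7
scale 2.4
```

View pics/w8.png

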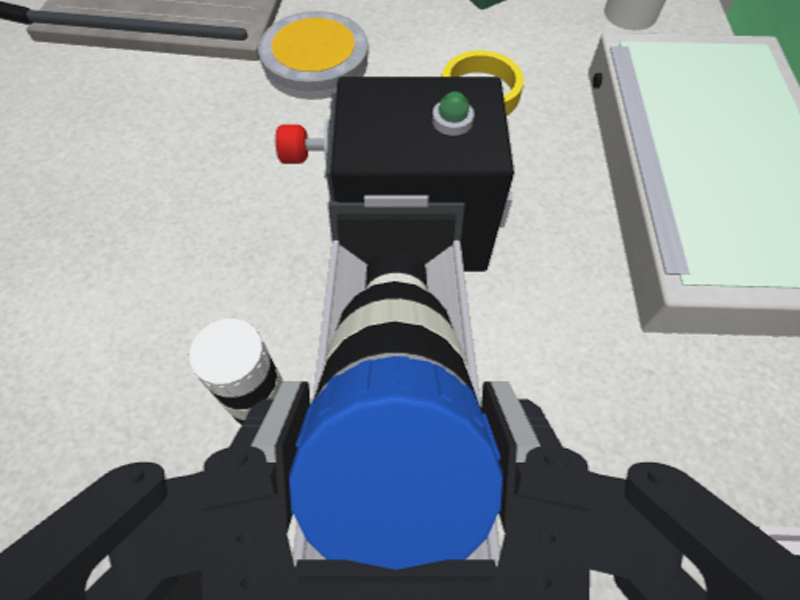

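View pics/s8.png

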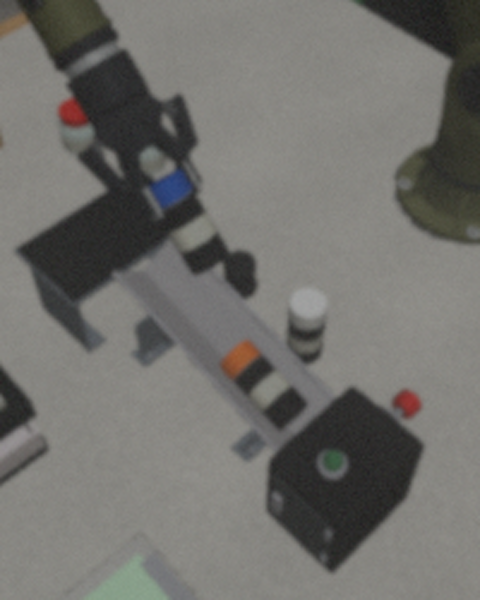

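play_rows(series="0.03 0 0.027 0.027 0 0 0; 0.03 0 0.028 0.028 0 0 0; 0.03 0 0.024 0.024 0 0 0; 0.03 0 0.01 0.01 0 0 0; 0.03 0 0.005 0.005 0 0 0; 0.03 0 0 0 0 0 0")

```text
time_s: 13.52
eef_pos: [525.7, -59.7, 167.6]
tool_rot: [0.924, 0.014, -0.005, -0.382]
force: [0.2, -0.0, -2.9]
grip_width: 48.9
```

play_rows(series="0.03 0 0.0015 0.0015 0 0 0; 0.03 0 0.0015 0.0015 0 0 0; 0.03 0 0 0 0 0 0")

```text
time_s: 13.9
eef_pos: [526.3, -59.3, 163.9]
tool_rot: [0.924, 0.014, -0.005, -0.383]
force: [1.2, -0.3, 3.6]
grip_width: 49.0
```

play_rows(series="0.085 0 0 0 0 0 0; 0.085 0 0 0 0 0 0; 0.085 0 0 0 0 0 0; 0.085 0 0 0 0 0 0; 0.085 0 0 0 0 0 0")

```text
time_s: 14.52
eef_pos: [525.1, -59.8, 162.4]
tool_rot: [0.924, 0.014, -0.006, -0.383]
force: [0.2, -0.2, 0.2]
grip_width: 85.1
```

```bash
python3 snap.py w9 wrist
```

```text
14.525 [525.1 -59.8 162.4] [ 0.924  0.014 -0.006 -0.383] [ 1.1   0.52 -0.78  1.71 -0.37  1.37  0.5 ] [ 0.2 -0.2  0.2] 85.1
scale 1.5625
```

View pics/w9.png

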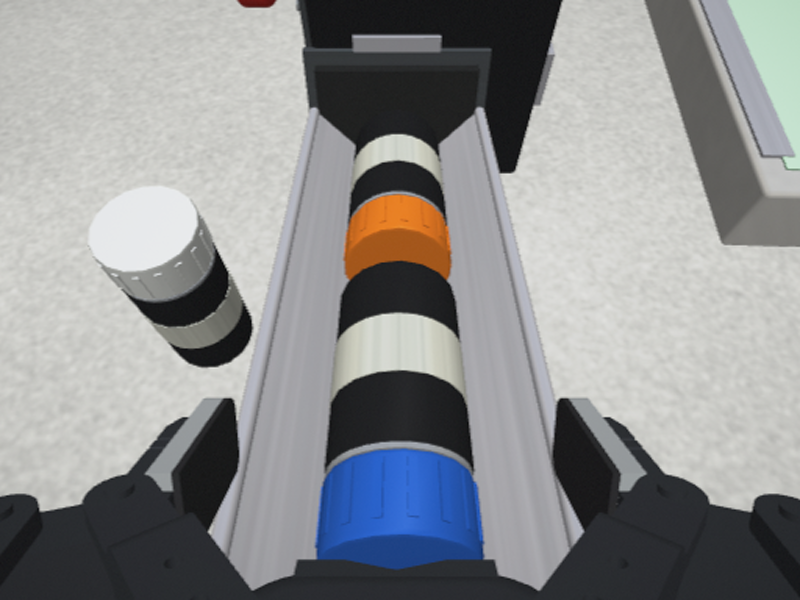

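play_rows(series="0.085 0 -0.0354 -0.0354 0 0 0; 0.085 0 -0.0354 -0.0354 0 0 0; 0 0 0 0 -10 0 0; 0 0 0 0 -10 0 0; 0 0 0 0 -10 0 0; 0 0 0 0 -10 0 0; 0 0 0 0 -10 0 0; 0 0 0 0 -10 0 0")

```text
time_s: 15.58
eef_pos: [525.4, -59.6, 263.9]
tool_rot: [0.991, 0.015, 0.003, 0.134]
force: [-0.0, 0.4, 0.3]
grip_width: -0.1
```

play_rows(series="0 0 0 0 0 0 0; 0 0 0 0 0 0 0")

```text
time_s: 15.82
eef_pos: [525.0, -61.0, 262.4]
tool_rot: [0.991, 0.014, 0.001, 0.129]
force: [-0.4, -0.2, -1.1]
grip_width: 0.0
```

```bash
python3 snap.py w10 wrist; python3 - <<'E'
from bench import monitor
from h import *
s=monitor.get_state(); M=R.from_quat(s["tool_rot"]).as_matrix(); p=s["eef_pos"]-O
print("trough pos",p@ex,p@U,p@N); print("tool z in trough", M[:,2]@ex,M[:,2]@U,M[:,2]@N,"x",M[:,0]@ex,M[:,0]@U,M[:,0]@N)
E
```

```text
15.825 [525.  -61.  262.4] [0.991 0.014 0.001 0.129] [ 0.74  0.11 -0.89  1.72  0.35  1.4  -0.19] [-0.4 -0.2 -1.1] 0.0
scale 1.5625
trough pos -1.0795640790015806 262.3560677763874 171.484441983974
tool z in trough -0.0022233471234318325 -0.0018737014404592162 -0.9999957729763067 x 0.9999832200588342 0.005345261169835006 -0.002233334679710066
```

View pics/w10.png

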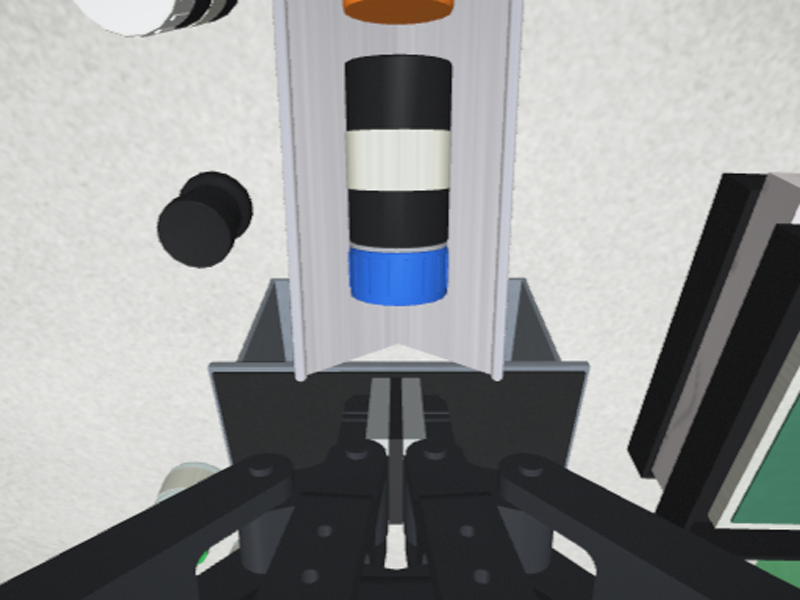

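```bash
python3 - <<'E'
import pickle
from h import *
d=pickle.load(open("w10.pkl","rb")); f=1.5625
W=lambda x,y,h:attrough(d,((x+.5)/f-.5,(y+.5)/f-.5),h)
print("blue end",W(398,303,60),W(398,303,50),"front",W(398,57,60),"orange end",W(398,22,60),W(398,22,40))
print("edges",W(347,160,35),W(451,160,35),"fold top end",W(398,344,0))
E
```

```text
blue end [ -0.4 258.6  60. ] [ -0.4 261.4  50. ] front [ -0.2 151.4  60. ] orange end [ -0.2 138.1  60. ] [-1.000e-01  1.339e+02  4.000e+01]
edges [-25.  193.3  35. ] [ 25.6 193.5  35. ] fold top end [ -0.4 301.    0. ]
```

play_rows(series="0 0.001 0.021 0 0 0 0; 0 0 0 0.045 0 0 0; 0 0 0 0.045 0 0 0; 0 0 0 0.03 0 0 0; 0 0 0 0.014 0 0 0; 0 0 0 0 0 0 0")

```text
time_s: 16.62
eef_pos: [527.3, -116.2, 138.0]
tool_rot: [0.991, 0.014, 0.001, 0.13]
force: [-0.0, -0.1, 0.3]
grip_width: 0.3
```

```bash
cat > tp.py <<'E'
from bench import monitor
from h import *
s=monitor.get_state(); M=R.from_quat(s["tool_rot"]).as_matrix(); p=s["eef_pos"]-O
print("t",s["time_s"],"trough pos",(p@ex).round(1),(p@U).round(1),(p@N).round(1),"force U",(s["force"]@U).round(1),s["force"].round(1))
E
python3 tp.py; python3 snap.py w11 wrist;python3 snap.py s11 scene 150 350 60 310
```

```text
t 16.625 trough pos -0.5 282.6 37.3 force U 0.2 [-0.  -0.1  0.3]
16.625 [ 527.3 -116.2  138. ] [0.991 0.014 0.001 0.13 ] [ 0.75  0.23 -0.84  1.87  0.47  1.17 -0.24] [-0.  -0.1  0.3] 0.3
scale 1.5625
16.675 [ 528.2 -115.4  139.1] [0.991 0.014 0.002 0.13 ] [ 0.75  0.23 -0.84  1.87  0.47  1.17 -0.24] [0.6 0.2 0.9] -0.2
scale 2.4
```

View pics/w11.png

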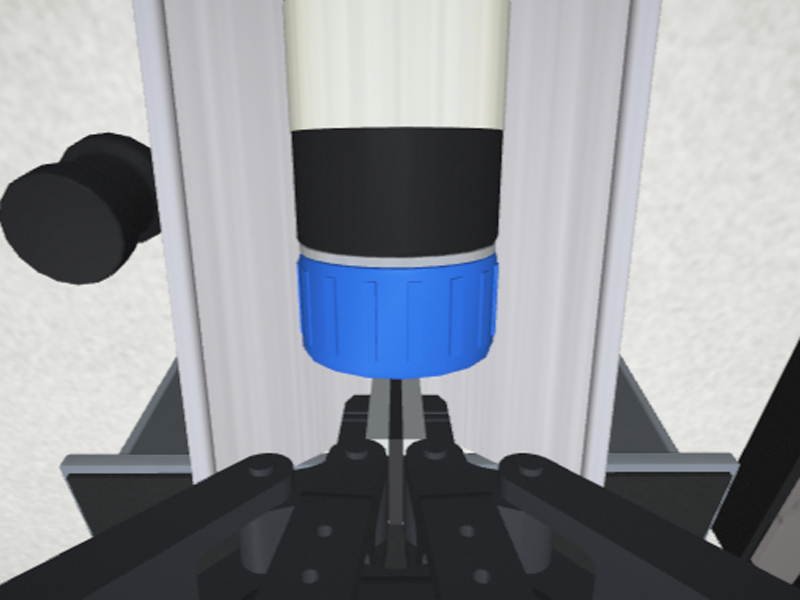

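play_rows(series="0 0 -0.005 0 0 0 0; 0 0 -0.005 0 0 0 0; 0 0 -0.005 0 0 0 0; 0 0 -0.005 0 0 0 0; 0 0 -0.005 0 0 0 0; 0 0 -0.005 0 0 0 0; 0 0 -0.004 0 0 0 0; 0 0 -0.003 0 0 0 0")

```text
time_s: 17.73
eef_pos: [526.7, -79.0, 128.9]
tool_rot: [0.991, 0.015, 0.002, 0.131]
force: [-0.2, -1.6, 1.3]
grip_width: 0.1
```

```bash
python3 tp.py; python3 snap.py s12 scene 180 350 130 290;python3 snap.py t12 top 165 345 145 245
```

```text
t 17.725 trough pos 0.1 244.3 38.2 force U 1.9 [-0.2 -1.6  1.3]
17.725 [526.7 -79.  128.9] [0.991 0.015 0.002 0.131] [ 0.7   0.25 -0.85  1.89  0.49  1.17 -0.33] [-0.2 -1.6  1.3] 0.1
scale 3.75
17.775 [526.7 -78.4 128.8] [0.991 0.015 0.002 0.13 ] [ 0.7   0.25 -0.86  1.89  0.49  1.17 -0.33] [-0.5 -0.  -1.1] 0.2
scale 4.444444444444445
```

View pics/s12.png

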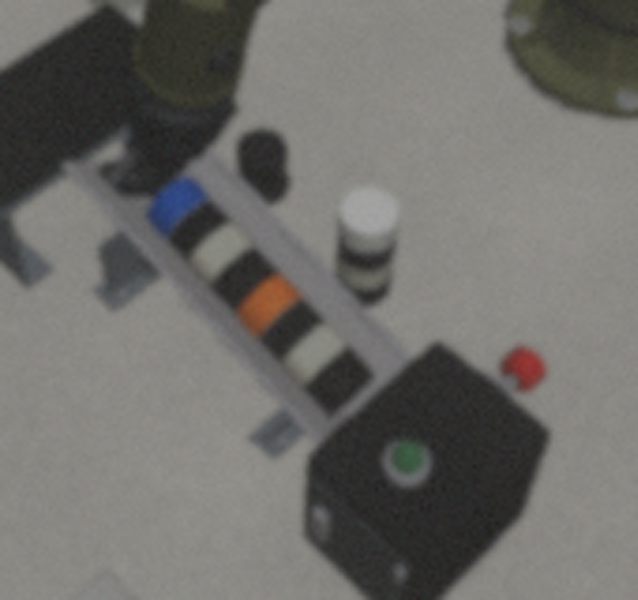

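View pics/t12.png

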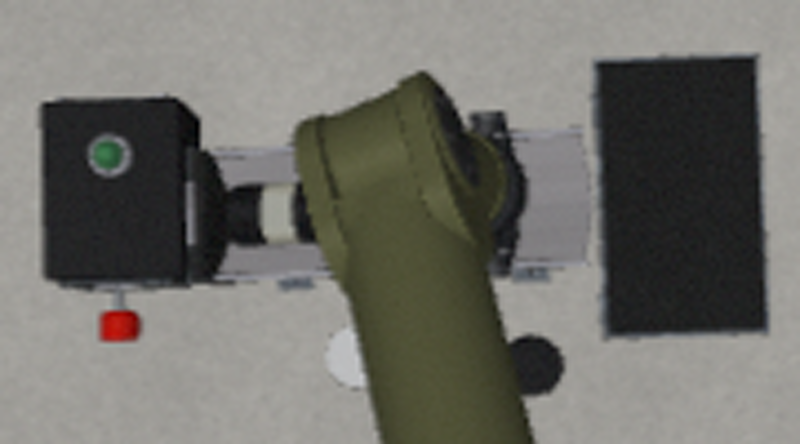

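play_rows(series="0 0 -0.003 0 0 0 0; 0 0 -0.002 0 0 0 0; 0 0 -0.002 0 0 0 0; 0 0 -0.001 0 0 0 0; 0 0 -0.001 0 0 0 0")

```text
time_s: 18.45
eef_pos: [526.4, -70.3, 126.6]
tool_rot: [0.991, 0.015, 0.002, 0.131]
force: [-0.4, -1.7, -0.2]
grip_width: 0.1
```

```bash
python3 tp.py; python3 snap.py s13 scene 180 350 130 290
```

```text
t 18.45 trough pos 0.1 235.3 38.2 force U 1.6 [-0.4 -1.7 -0.2]
18.45 [526.4 -70.3 126.6] [0.991 0.015 0.002 0.131] [ 0.68  0.25 -0.86  1.89  0.49  1.17 -0.35] [-0.4 -1.7 -0.2] 0.1
scale 3.75
```

View pics/s13.png

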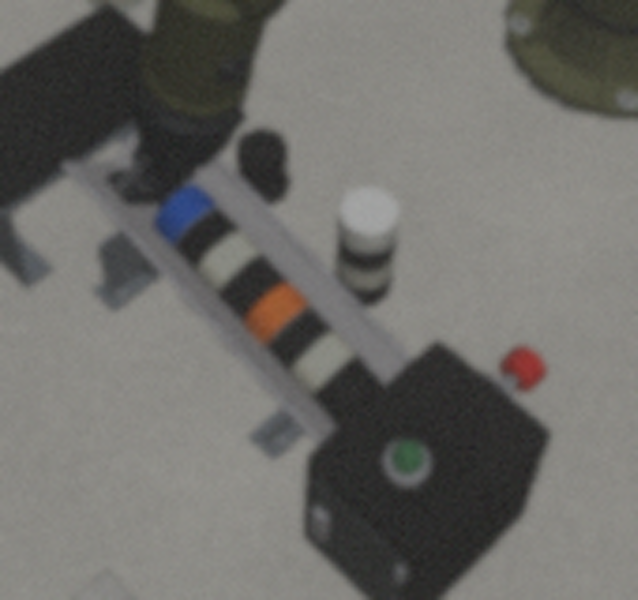

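Force is still just friction (≈1.6 N). Going on in 1 mm steps, reading the force each time.

play_rows(series="0 0 -0.001 0 0 0 0; 0 0 -0.001 0 0 0 0; 0 0 -0.001 0 0 0 0")

```text
time_s: 18.88
eef_pos: [526.3, -67.4, 125.8]
tool_rot: [0.991, 0.015, 0.002, 0.131]
force: [-0.9, -2.1, 0.0]
grip_width: 0.6
```

play_rows(series="0 0 -0.001 0 0 0 0; 0 0 0 0 0 0 0")

```text
time_s: 19.12
eef_pos: [526.3, -66.7, 125.6]
tool_rot: [0.991, 0.015, 0.002, 0.131]
force: [-0.4, -2.1, 0.1]
grip_width: -0.2
```

```bash
python3 tp.py
```

```text
t 19.125 trough pos 0.1 231.6 38.2 force U 2.0 [-0.4 -2.1  0.1]
```

play_rows(series="0 0 -0.001 0 0 0 0; 0 0 0 0 0 0 0")

```text
time_s: 19.38
eef_pos: [526.3, -66.7, 125.7]
tool_rot: [0.991, 0.015, 0.002, 0.131]
force: [-0.4, -4.6, 1.1]
grip_width: 0.1
```

play_rows(series="0 0 -0.001 0 0 0 0; 0 0 0 0 0 0 0")

```text
time_s: 19.62
eef_pos: [526.3, -66.7, 125.6]
tool_rot: [0.991, 0.014, 0.002, 0.132]
force: [-0.9, -7.4, 3.4]
grip_width: 0.0
```

```bash
python3 tp.py
```

```text
t 19.625 trough pos 0.0 231.6 38.2 force U 8.0 [-0.9 -7.4  3.4]
```

play_rows(series="0 0 0.006 0 0 0 0; 0 0 0.012 0 0 0 0; 0 0 0 -0.04 0 0 0; 0 0 0 -0.05 0 0 0; 0 0 0 -0.05 0 0 0; 0 0 0 0 7.5 0 0; 0 0 0 0 7.5 0 0; 0 0 0 0 0 0 0")

```text
time_s: 20.62
eef_pos: [525.8, -49.2, 264.9]
tool_rot: [1.0, 0.012, 0.0, 0.0]
force: [-0.1, -0.0, -1.0]
grip_width: -0.1
```

```bash
python3 tp.py; python3 snap.py w14 wrist
```

```text
t 20.625 trough pos 0.2 250.7 177.3 force U -0.2 [-0.1 -0.  -1. ]
20.625 [525.8 -49.2 264.9] [1.    0.012 0.    0.   ] [ 0.85  0.11 -0.86  1.69  0.09  1.38  0.  ] [-0.1 -0.  -1. ] -0.1
scale 1.5625
```

View pics/w14.png

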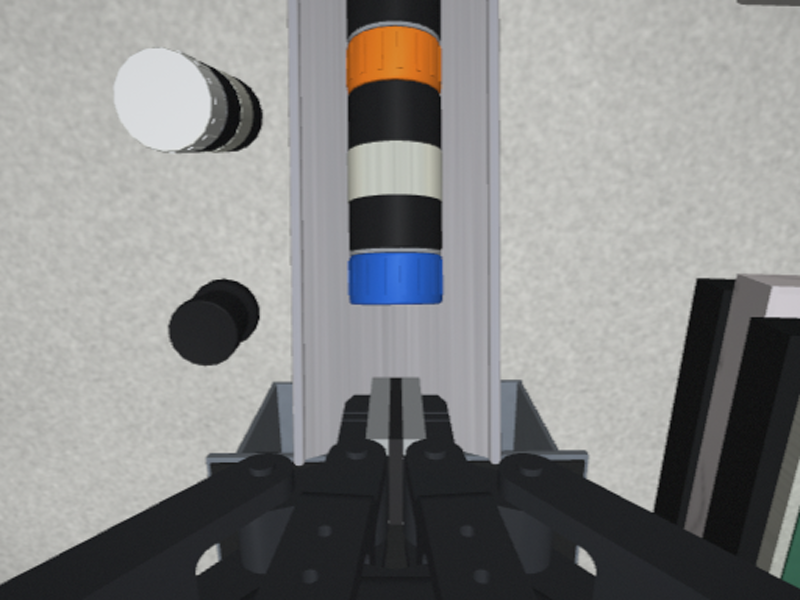

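play_rows(series="0.06 0 0 -0.005 0 0 -10.05; 0.06 0 0 -0.005 0 0 -10.05; 0.06 0 0 -0.005 0 0 -10.05; 0.06 0 0 -0.005 0 0 -10.05; 0.06 0 0 -0.005 0 0 -10.05; 0.06 0 0 -0.005 0 0 -10.05; 0.06 0 0 -0.005 0 0 -10.05; 0.06 0 0 -0.005 0 0 -10.05")

```text
time_s: 21.68
eef_pos: [525.6, -43.4, 304.9]
tool_rot: [0.751, 0.661, -0.001, 0.0]
force: [-0.3, 0.1, -0.6]
grip_width: 59.9
```

play_rows(series="0.06 0 0 0 0 0 -10.05; 0.06 0 0 0 0 0 0")

```text
time_s: 21.92
eef_pos: [525.6, -43.7, 304.8]
tool_rot: [0.693, 0.721, -0.0, 0.0]
force: [-0.1, -0.5, -0.1]
grip_width: 60.4
```

```bash
python3 tp.py; python3 - <<'E'
from bench import monitor
from h import *
s=monitor.get_state(); M=R.from_quat(s["tool_rot"]).as_matrix(); print(s["eef_pos"],s["joint_pos"].round(2)); print(M.round(3))
d=np.array([427.8,231.5,115])-s["eef_pos"]; print("to knob in tool",M.T@d, "yaw",np.degrees(np.arctan2(M[1,0],M[0,0])))
E
```

```text
t 21.925 trough pos 0.1 255.8 217.2 force U 0.4 [-0.1 -0.5 -0.1]
[525.62203189 -43.73832417 304.78372356] [ 0.96  0.11 -0.98  1.62  0.09  1.46  1.58]
[[-0.04   0.999 -0.   ]
 [ 0.999  0.04  -0.001]
 [-0.001 -0.    -1.   ]]
to knob in tool [279.10076292 -86.77925542 189.51324942] yaw 92.27001200147969
```

play_rows(series="0.06 0.0465 -0.0145 0 0 0 0; 0.06 0.0465 -0.0145 0 0 0 0; 0.06 0.0465 -0.0145 0 0 0 0; 0.06 0.0465 -0.0145 0 0 0 0; 0.06 0.0465 -0.0145 0 0 0 0; 0.06 0.0465 -0.0145 0 0 0 0; 0.06 0 0 0.04 0 0 0; 0.06 0 0 0 0 0 0")

```text
time_s: 22.92
eef_pos: [425.7, 230.0, 262.9]
tool_rot: [0.693, 0.721, -0.002, -0.001]
force: [-0.0, -0.7, 0.7]
grip_width: 60.0
```

```bash
python3 snap.py w15 wrist; python3 snap.py s15 scene 180 380 130 310
```

```text
22.925 [425.7 230.  262.9] [ 0.693  0.721 -0.002 -0.001] [ 0.76 -0.02 -1.28  1.78 -0.02  1.37  1.1 ] [-0.  -0.7  0.7] 60.0
scale 1.5625
22.975 [427.1 229.8 264.4] [ 0.694  0.72  -0.001 -0.   ] [ 0.76 -0.02 -1.28  1.77 -0.02  1.37  1.1 ] [ 0.  -1.   0.1] 60.0
scale 3.3333333333333335
```

View pics/w15.png

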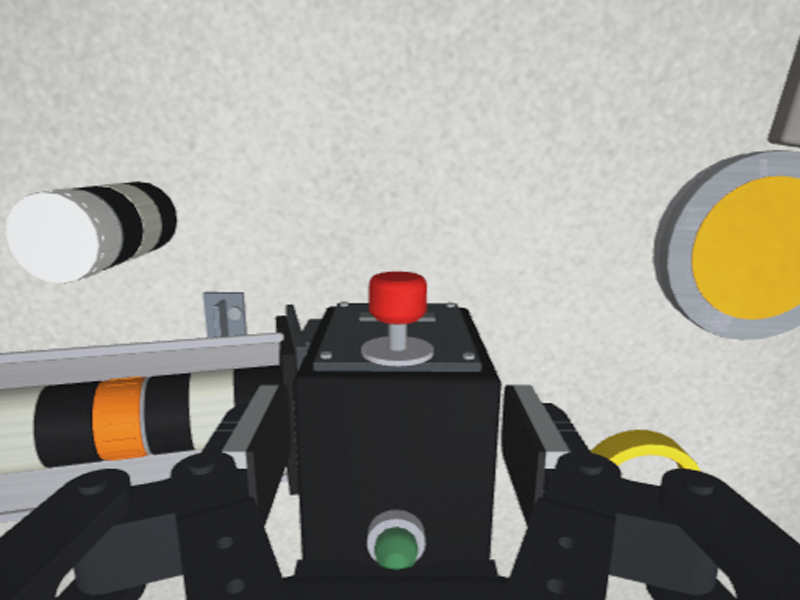

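View pics/s15.png

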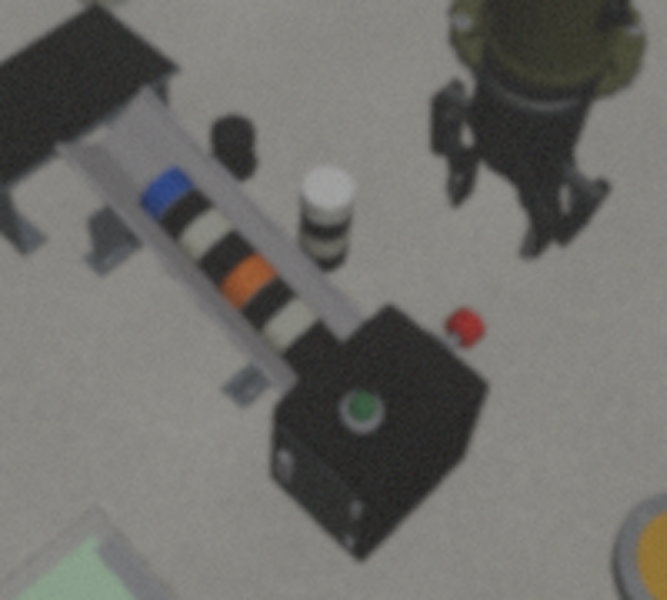

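```bash
python3 - <<'E'
import pickle
from h import *
from bench import monitor
d=pickle.load(open("w15.pkl","rb")); f=1.5625
W=lambda x,y,z:atz(d,((x+.5)/f-.5,(y+.5)/f-.5),z).round(1)
print("cam",d["origin"]); print("centre",W(398,298,115),W(369,298,115),W(427,298,115),"front top",W(398,275,128),"back top",W(398,318,128))
s=monitor.get_state(); M=R.from_quat(s["tool_rot"]).as_matrix(); print(s["eef_pos"],s["joint_pos"].round(3)); print(M.round(3))
d=np.array([427.5,230.8,104])-s["eef_pos"]; print(M.T@d)
E
```

```text
cam [354.51618913 227.69660503 397.90308736]
centre [429.8 231.7 115. ] [430.4 215.9 115. ] [429.2 247.4 115. ] front top [414.2 231.  128. ] back top [437.2 231.9 128. ]
[428.1041927  229.76580681 265.43285669] [ 0.764 -0.018 -1.275  1.772 -0.017  1.375  1.099]
[[-0.037  0.999 -0.   ]
 [ 0.999  0.037 -0.   ]
 [-0.    -0.    -1.   ]]
[  1.09758174  -0.53558059 161.43268037]
```

play_rows(series="0.06 0.0015 0 0.03 0 0 0; 0.06 0 0 0.04 0 0 0; 0.06 0 0 0.03 0 0 0; 0.06 0 0 0 0 0 0")

```text
time_s: 23.52
eef_pos: [427.7, 230.4, 164.4]
tool_rot: [0.694, 0.72, -0.001, -0.001]
force: [-0.1, -0.1, 0.7]
grip_width: 59.9
```

```bash
python3 snap.py w16 wrist
```

```text
23.525 [427.7 230.4 164.4] [ 0.694  0.72  -0.001 -0.001] [ 0.65  0.17 -1.27  1.91  0.17  1.19  0.93] [-0.1 -0.1  0.7] 59.9
scale 1.5625
```

View pics/w16.png

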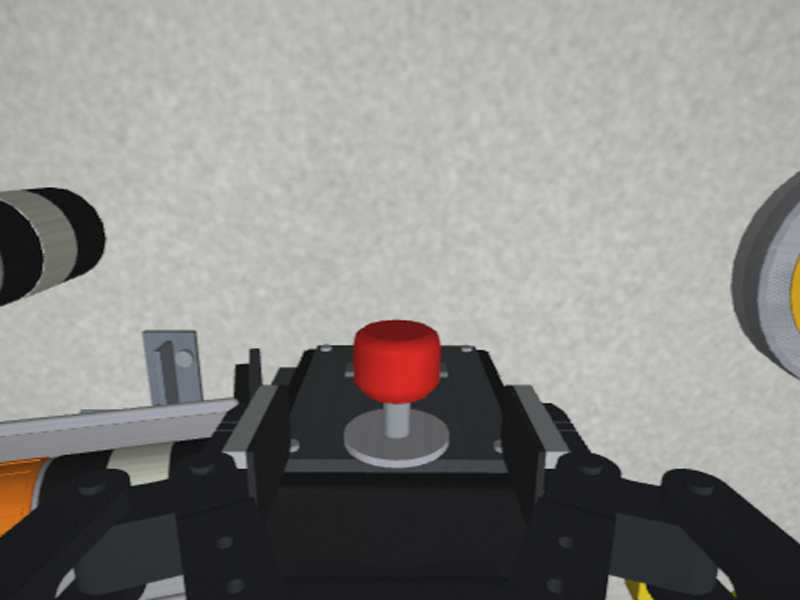

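play_rows(series="0.06 0.0005 0.0005 0.03 0 0 0; 0.06 0 0 0.02 0 0 0; 0.06 0 0 0.01 0 0 0; 0.06 0 0 0 0 0 0")

```text
time_s: 24.08
eef_pos: [429.3, 231.9, 105.9]
tool_rot: [0.694, 0.72, 0.0, 0.0]
force: [-1.1, -0.4, -0.3]
grip_width: 60.2
```

```bash
python3 snap.py w17 wrist
```

```text
24.075 [429.3 231.9 105.9] [0.694 0.72  0.    0.   ] [ 0.55  0.28 -1.21  1.97  0.29  1.09  0.82] [-1.1 -0.4 -0.3] 60.2
scale 1.5625
```

View pics/w17.png

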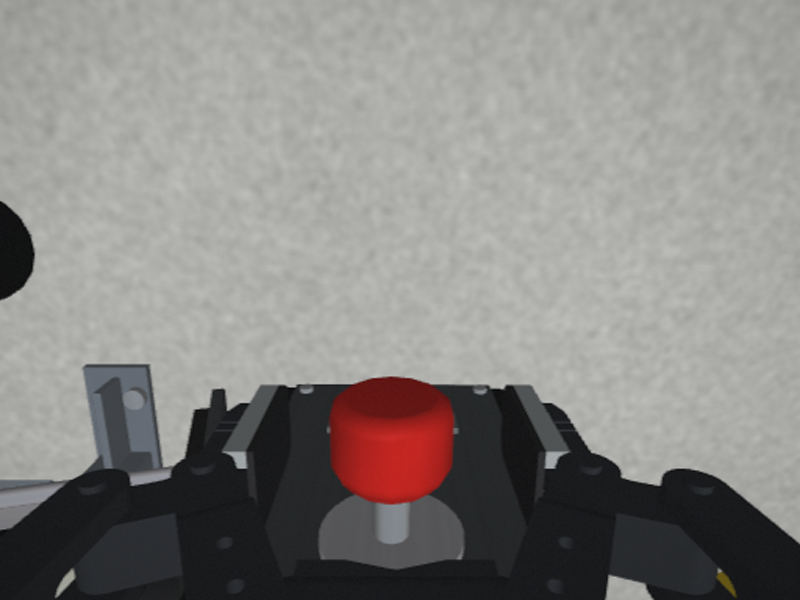

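play_rows(series="0.02 -0.0008 0 0 0 0 0; 0.02 0 0 0 0 0 0; 0.02 0 0 0 0 0 0; 0.02 0 0 0 0 0 0")

```text
time_s: 24.62
eef_pos: [429.2, 230.8, 106.0]
tool_rot: [0.694, 0.72, 0.0, 0.001]
force: [-2.1, -1.9, 5.4]
grip_width: 30.2
```

play_rows(series="0.02 0 -0.003 0 0 0 0; 0.02 0 -0.003 0 0 0 0; 0.02 0 -0.003 0 0 0 0; 0.02 0 -0.003 0 0 0 0; 0.02 0 -0.001 0 0 0 0; 0.02 0 0 0 0 0 0")

```text
time_s: 25.38
eef_pos: [417.2, 230.5, 106.0]
tool_rot: [0.694, 0.72, 0.001, 0.001]
force: [2.9, -1.3, 5.4]
grip_width: 29.8
```

```bash
python3 snap.py s18 scene 180 380 130 310; python3 snap.py w18 wrist
```

```text
25.375 [417.2 230.5 106. ] [0.694 0.72  0.001 0.001] [ 0.58  0.24 -1.23  2.    0.26  1.07  0.84] [ 2.9 -1.3  5.4] 29.8
scale 3.3333333333333335
25.425 [417.2 230.5 106. ] [0.694 0.72  0.001 0.001] [ 0.58  0.24 -1.23  2.    0.26  1.07  0.84] [ 3.5 -1.1  5.6] 29.9
scale 1.5625
```

View pics/w18.png

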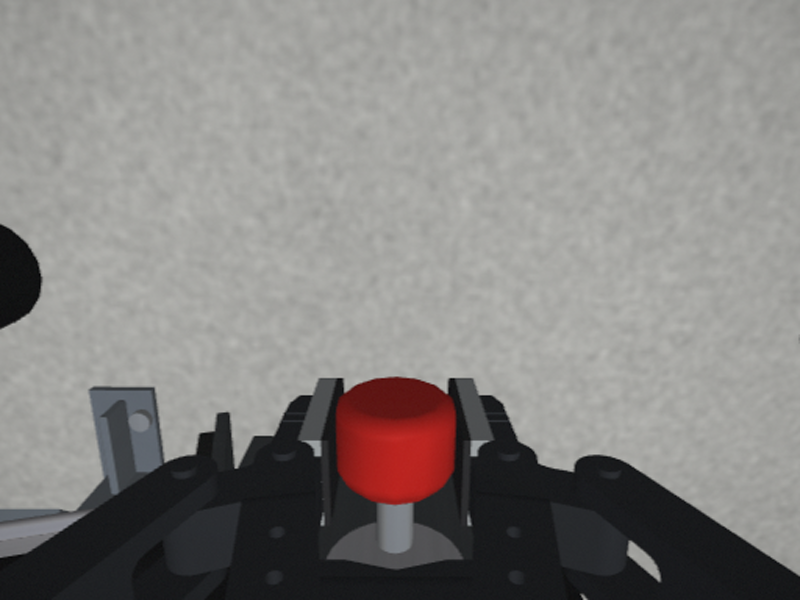

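View pics/s18.png

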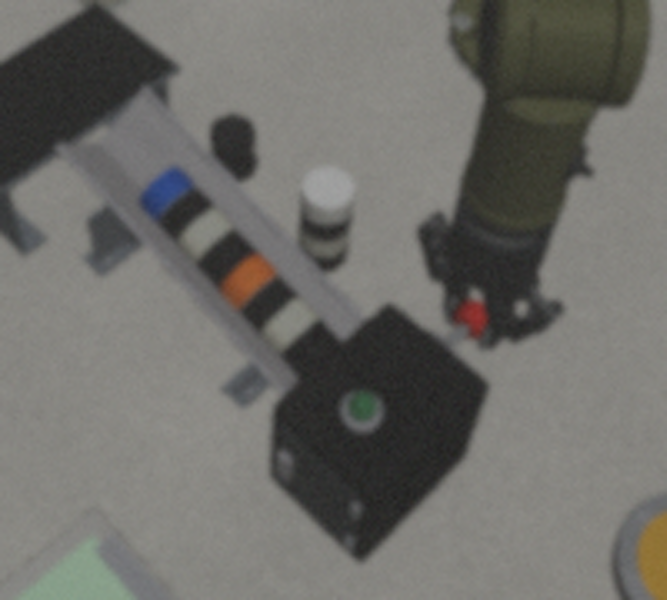

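play_rows(series="0.02 0 -0.001 0 0 0 0; 0.02 0 0 0 0 0 0; 0.02 0 0 0 0 0 0; 0.02 0 0 0 0 0 0; 0.02 0 0 0 0 0 0; 0.02 0 0 0 0 0 0; 0.02 0 0 0 0 0 0; 0.02 0 0 0 0 0 0")

```text
time_s: 26.48
eef_pos: [417.2, 230.5, 106.1]
tool_rot: [0.694, 0.72, 0.002, 0.002]
force: [7.3, -0.4, 3.6]
grip_width: 29.8
```

play_rows(series="0.02 0 0 0 0 0 0; 0.02 0 0 0 0 0 0; 0.02 0 0 0 0 0 0; 0.02 0 0 0 0 0 0")

```text
time_s: 26.98
eef_pos: [417.2, 230.5, 106.1]
tool_rot: [0.694, 0.72, 0.002, 0.002]
force: [5.6, -2.3, 2.4]
grip_width: 29.7
```

play_rows(series="0.02 0 0.003 0 0 0 0; 0.02 0 0.004 0 0 0 0; 0.02 0 0.003 0 0 0 0; 0.02 0 0.003 0 0 0 0; 0.02 0 0.002 0 0 0 0; 0.02 0 0 0 0 0 0")

```text
time_s: 27.72
eef_pos: [429.2, 230.9, 105.8]
tool_rot: [0.693, 0.72, -0.001, 0.0]
force: [-1.4, -2.8, 11.4]
grip_width: 30.0
```

play_rows(series="0.02 0 0.001 0 0 0 0; 0.02 0 0 0 0 0 0; 0.02 0 0 0 0 0 0")

```text
time_s: 28.1
eef_pos: [429.3, 230.9, 105.8]
tool_rot: [0.693, 0.721, -0.002, -0.0]
force: [-5.1, -3.8, 14.3]
grip_width: 29.8
```

play_rows(series="0.06 0 0 0 0 0 0; 0.06 0 0 0 0 0 0; 0.06 0 0 0 0 0 0; 0.06 0 0 -0.03 0 0 0; 0.06 0 0 -0.05 0 0 0; 0.06 0 0 -0.05 0 0 0; 0.06 0 -0.03 0 0 0 0; 0.06 0 0 0 0 0 0")

```text
time_s: 29.1
eef_pos: [399.4, 230.6, 235.6]
tool_rot: [0.693, 0.721, -0.001, 0.006]
force: [0.2, -0.3, -0.2]
grip_width: 60.2
```

```bash
python3 snap.py w19 wrist; python3 snap.py s19 scene 180 380 130 310
```

```text
29.1 [399.4 230.6 235.6] [ 0.693  0.721 -0.001  0.006] [ 0.83 -0.17 -1.28  1.87 -0.16  1.32  1.2 ] [ 0.2 -0.3 -0.2] 60.2
scale 1.5625
29.15 [400.4 229.5 235.2] [ 0.694  0.72  -0.001  0.004] [ 0.83 -0.16 -1.28  1.87 -0.15  1.32  1.2 ] [-0.3 -0.8 -0.5] 60.3
scale 3.3333333333333335
```

View pics/w19.png

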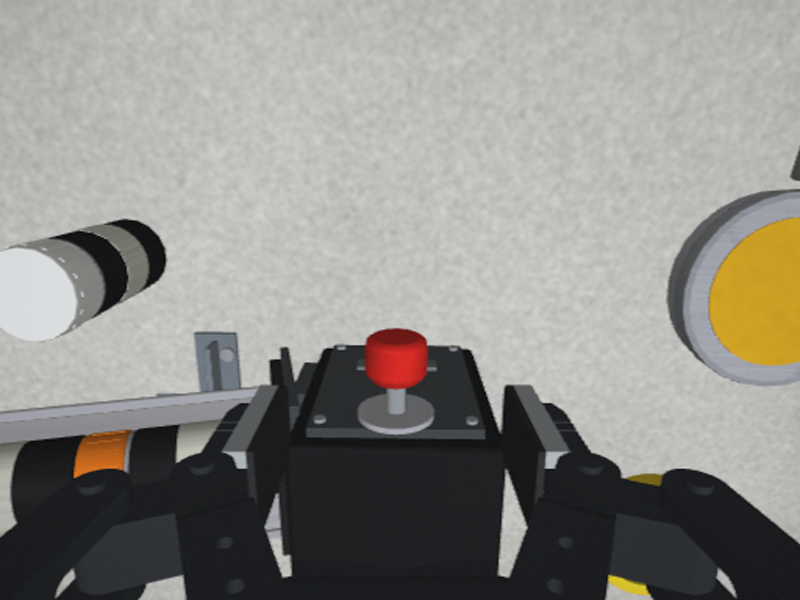

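View pics/s19.png

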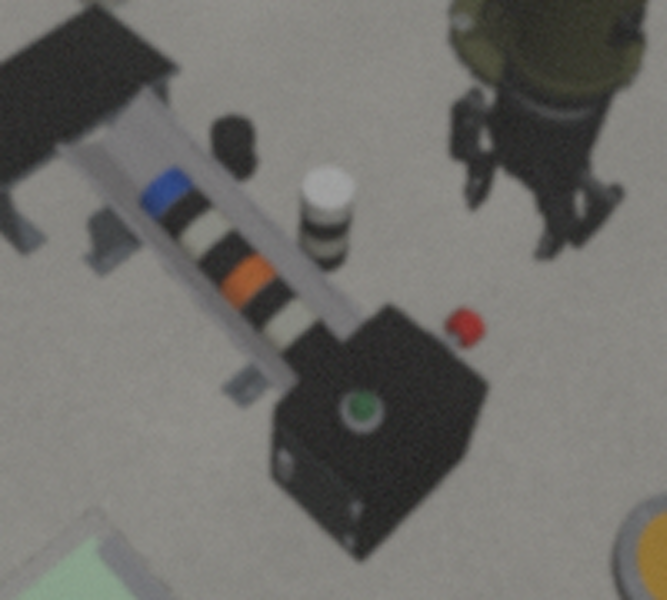

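```bash
python3 - <<'E'
import pickle
from h import *
f=1.5625; d=pickle.load(open("w14.pkl","rb"))
W=lambda d,x,y,h:attrough(d,((x+.5)/f-.5,(y+.5)/f-.5),h)
print("blue end",W(d,396,303,60),W(d,396,303,50),"orange end/joint",W(d,396,79,60))
a=pickle.load(open("s15.pkl","rb"))["img"];b=pickle.load(open("s19.pkl","rb"))["img"]
for nm,(c0,c1,r0,r1) in dict(cans=(215,285,175,240),knob=(305,330,215,240)).items():
    print(nm,cv2.phaseCorrelate(cv2.cvtColor(a[r0:r1,c0:c1],7).astype(np.float64),cv2.cvtColor(b[r0:r1,c0:c1],7).astype(np.float64)))
t=pickle.load(open("top.pkl","rb"))["img"]
from bench import cams
t2=cams.get_image("top")["img"]; 
D=cv2.absdiff(cv2.GaussianBlur(t,(5,5),0),cv2.GaussianBlur(t2,(5,5),0)).max(2); cv2.imwrite("pics/final_top.png",cv2.resize(t2[:,:,::-1],None,fx=1.5,fy=1.5)); cv2.imwrite("pics/diff.png",cv2.resize((D>25).astype(np.uint8)*255,None,fx=1.5,fy=1.5))
E
```

```text
blue end [  0.  219.5  60. ] [  0.  219.6  50. ] orange end/joint [  0.9 109.9  60. ]
cans ((-0.02333738830769505, 0.004883637045374201), 0.9992445533075816)
knob ((0.5018506387963502, 0.6946391597039021), 0.9829676040867267)
```

View pics/diff.png

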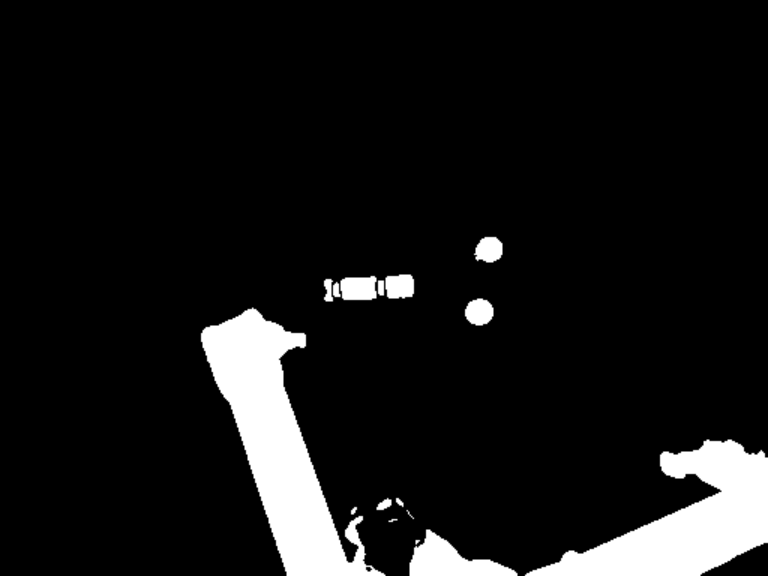

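View pics/final_top.png

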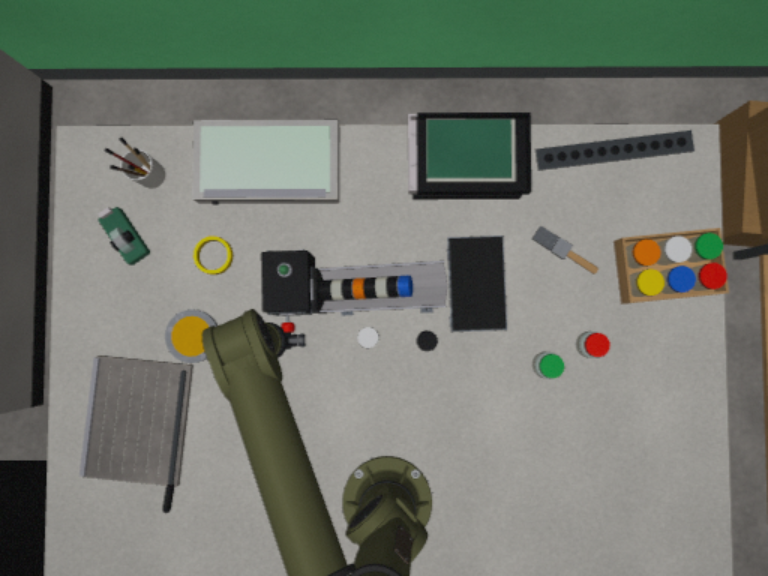

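```bash
python3 - <<'E'
import pickle
from h import *
for n in ["scene","s15","s18","s19"]:
    a=pickle.load(open(n+".pkl","rb"))["img"]; h=cv2.cvtColor(a,cv2.COLOR_RGB2HSV); m=cv2.inRange(h,(0,110,60),(9,255,255))|cv2.inRange(h,(171,110,60),(180,255,255))
    k=np.zeros_like(m);k[205:250,295:345]=m[205:250,295:345]; M=cv2.moments(k,True); print(n,M["m00"],M["m10"]/M["m00"],M["m01"]/M["m00"])
E
```

```text
scene 67.0 319.7014925373134 227.29850746268656
s15 67.0 319.7014925373134 227.29850746268656
s18 70.0 321.54285714285714 224.5142857142857
s19 67.0 319.7014925373134 227.29850746268656
```

The knob is back where it started (its red centroid in the scene image matches the first image exactly). The canisters are in place and the bystanders haven't moved, so I'm handing in.

```bash
python3 - <<'E'
from bench import r, monitor
r.hand_in(); s=monitor.get_state(); print(s["time_s"],s["force"].round(1))
E
```

```text
the job is handed in; nothing more can be done
the job is handed in; nothing more can be done
```

The job is done and handed in at about 29 s of the 72 s allowed. `hand_in()` gives no verdict, so the results below are my own checks.

**What I did**
- **Canisters:** I gripped the orange canister on the shelf, tilted it about 45° and let it go into the fold. I did the same with the blue one behind it, so I lowered each in by hand instead of toppling it off the shelf. I then eased both down together with closed fingers. The push felt about 2 N while sliding and stopped at about 8 N when they met the door, well under the 60 N limit.
- **Knob:** I pulled it out 12 mm to its stop, held it there for about 1.5 s, and pushed it fully back in. I then let go and lifted clear.

**Last checks**
- **Position:** from the wrist picture, orange's upper end is at 109.9 mm and blue's at 219.5 mm along the trough, against 110 and 220 mm expected. Both are within 1 mm sideways. They did not move between the pictures before and after the knob work.
- **Knob:** its centroid in the scene image is exactly where it was at the start.
- **Bystanders:** comparing the first and last overhead pictures, none of those in view had moved. The film tin is partly hidden by the arm there, but the wrist camera shows it still in place.

**One disagreement:** an image-shift check on the knob gave about 0.6 px, but not along the pull direction. I put it down to the gripper being in that patch and relied on the centroid instead.

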